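Clear the spark box lid and hold it just under its balance point

ROBOT

A 7-joint arm with a two-finger parallel gripper is mounted at the origin on the work surface. World frame = base frame: x ahead of the robot, y to its left, z up, the work surface at z = 0. Lengths are in m, angles in rad, forces in N, time in s.
With the tool pointing down it reaches from about 0.4 to 0.85 m from the base axis. Payload 4.5 kg.
Tool frame: the origin (TCP) lies at the very end of the fingers, on their centre line; the grasp point (between the pads) lies 19 mm behind it; z points along the fingers, y is the direction in which the jaws open and shut (so a half turn about z gives the same grasp; the last joint's range is limited). The gripper opens to 88 mm and grips with 3 to 60 N. Pads are 18 mm wide; open, the fingers measure 123 mm over their backs; the gripper's body (75 mm by 187 mm) begins 45 mm behind the grasp point.
Start: joints at [-1.081, 0.689, -0.195, 1.565, 0.157, 0.902, -0.215], TCP at [0.275, 0.561, 0.239] pointing down, gripper open.
Joint ranges: [-3.01, 3.01], [-0.46, 2.08], [-1.47, 1.51], [0.13, 2.56], [-1, 4.14], [0.04, 2.09], [-2.66, 2.66]. Speed limits (rad/s): [2.57, 2.57, 3.14, 3.14, 3.14, 3.14, 3.14].

INTERFACE

Orientations are given as [roll, pitch, yaw] about the fixed x, y, z axes, in that order (R = Rz(yaw) Ry(pitch) Rx(roll)).
In Python, from bench import read_state, read_camera, camera_model, finish_job, spot_in, masks_of, mark_of gives the robot as it stands.
- The arm moves only by the tool drive_tool, never from a script. Its argument "motion" is a list of rows, each an object of numbers: "x", "y", "z": the shift along the tool's x, y, z in m; "rx", "ry", "rz": the turn, a rotation vector about the tool's x, y, z in rad. A call has 1 to 20 rows; each row shifts and turns the pose as measured when the row begins, along the tool's axes as they then stand; what a row does not reach is not made up. A row lasts 1/10 s, in which the tool goes at most 50 mm and 8.59 degrees, less where a joint would pass 70% of its speed; a pose out of reach is approached as far as the arm can. A call is refused whole if a number of a shift passes 0.05 or a number of a turn 0.15, either way. A call with a gripper value outside its range is refused whole. "jaw" is the opening, from 0 (shut) to 1 (fully open), set as the call begins (left out, the last holds). The fingers move at their own pace and stop on an object; the grip force is fixed at half the most. Time passes only in rows, so rows that do not move let the fingers close. It gives the time, the measured TCP pose, the force and the opening at its end, in the units of the state.
- read_state(): the state, without advancing time (a new reading comes with each control period).
- read_camera(name): name is "scene" or "top"; returns the picture (420x560x3 uint8, blue, green, red); there is no depth.
- camera_model(name): a dict with "mtx" (3x3 intrinsics, pixels), "k1" (the pictures are not rectified: a ray, as slopes to the right and down, at radius r is drawn at 1 + k1 r^2 times it, then the intrinsics apply), "origin" and "attitude" of the camera in the world. Camera axes: x right, y down, z forward; pixel columns grow to the right and rows downward; lengths in m; the calibration is good to about 2 mm. A picture is of the moment at which its call begins. camera_model takes no time and is no camera call.
- finish_job(): hands the job in, once; it reports no verdict.
Trained networks look in the newest picture that a camera, given by its name, has taken for a name from the list of things; names that differ only in an ending like _2 or _b are one class to them, and where a whole thing is asked for, a point or a joint stands for the part that bears it (a point fixed in the world has none). Each returns a list of dicts, best first, with "conf" (0 to 1); they miss things now and then, are a little off and sometimes report something else, mostly with a low value. They report only what shows in the picture. A call takes as long as a camera call. They do not tell look-alikes from the thing itself.
- spot_in(thing, camera): "at" ([column, row] in pixels, amid what is visible of it).
- masks_of(thing, camera): "pixels" (420x560 bool, what is visible of it) and "at" ([column, row] in pixels, amid what is visible of it).
- mark_of(thing, camera): "at" ([column, row] in pixels: a listed point, or the origin of a listed thing).
The state is a dict: "time": time; "joint_positions": joint angles; "joint_velocities": joint speeds; "joint_efforts": joint torques, N m; "ee_pos": TCP position; "ee_rot": TCP orientation; "ft_force": force on the tool from outside, world axes, zero at the start; "ft_torque": the same for the moment, N m; "width": finger opening in m.
Only numpy, scipy, OpenCV 4.12 (cv2) and the standard library are available. Lean on these libraries where they do the work, as an engineer would, in place of code of your own. Each camera call takes 0.05 s, during which the arm holds its last target.

TASK

A square soapstone marker is lying on the lid of the green spark box: stand it upright in the blue tool cup, either end up. Then take the lid's yellow handle and raise the sprung lid well past its balance point (50 degrees open, the red pin on the gauge), ease it back to about 10 degrees below that point, and finish still holding it there, so that hot offcuts can go in and the lid will drop shut when you do let go. Never let the lid snap open or slam, and leave the other things on the bench where they are.

Things in the scene. Friction and masses are not known exactly. Their poses are not given: they have to be found in the camera images.
- box: Green steel spark box, 170 mm deep (its x), 230 wide (its y), 90 high without lid, fixed. Origin under its centre, z up; x points from the handle side (front, nearer the robot) to the hinge side. Behind its right side (-y) the lid's orange pointer (58 mm, behind the hinge) swings down along a steel arc with a red pin at the balance angle.
- lid_hinge (a point): Middle of the lid's hinge line: on the box at x = +85 mm, y = 0, z = 90 mm. The hinge axis runs along the box's y.
- lid (a joint): Lid angle in rad: 0 shut (start), stop at 1.25. An over-centre spring (net about 1.7 N m/rad near balance with the lid's weight) drives the lid shut below the balance point, 0.87 rad (50 deg), and open above it. Lift at the handle: about 6.5 N when shut, 1.6 N at 0.70 rad, 0 at 0.87, 2 N downwards at 1.07. Damping 0.3 N m s/rad. Over 3 rad/s counts as snapping or slamming.
- lid_handle (a point): Middle of the lid's yellow handle: round bar 14 mm thick along the box's y, 76 mm free between two thin posts, turning with the lid. Lid shut: 180 mm in front of the hinge line (box -x), 42 mm above it, 132 mm above the bench, 30 mm free below. It moves on a 185 mm circle about the hinge, starting 0.23 rad above level; the bar may turn between the fingers.
- marker: Soapstone marker: bar 130 mm long, 13 x 13 mm, about 45 g, aluminium, red band, white tip at +x (last 18 mm are 9 x 9). Origin mid-length on its underside; x along it, z up as it lies. Starts across two rubber rests on the shut lid, roughly along the box's y, underside 117 mm above the bench, 22 mm above the lid; rests 12 mm wide, 50 mm either side of the lid's middle.
- marker_mid (a point): Centre of the marker, in the middle of its length and thickness.
- cup: Blue round tool cup, 54 mm outside, 46 mm inside diameter, rim 75 mm above the bench, inner floor 6 mm above the bench, on a 90 mm round steel foot fixed to the bench. Origin at its foot on its axis, z up.
- scriber: brass-coloured round scriber, 130 mm long, 10 mm thick, lying on the bench; origin under its middle; bystander
- hammer: hammer lying at the back; bystander, origin on the bench under it
- brush: hand brush lying at the back; bystander, origin on the bench under it
- can: grey spray can, 56 mm across, 170 mm tall, standing at the right; origin at its foot; bystander
- firebrick: terracotta firebrick 110 x 220 x 60 mm at the back; origin under its middle; bystander
- angle_iron: 140 mm length of 40 mm steel angle lying at the left; origin under its middle; bystander
- clamp: red C-clamp, about 160 mm long and 100 mm wide, lying at the right; origin on the bench in its middle; bystander
Not all that is in view belongs to the job. What is meant by the marker is not brown or turquoise, and is the smaller of those in its own colour.

How it is judged:
By the outcome, as a careful person would: the job done as asked, in the order asked, and still so for the second after the job is handed in, while the arm keeps its last pose, push and grip.
It also fails if it takes over 67 s, if anything falls off the work surface, if the arm or the gripper's body presses on something with over 40 N, if the wrist force passes 120 N, or if a joint passes its speed limit or range.

## Working session

There is one attempt and no reset: what is moved stays moved. The work goes in short steps, Python scripts to look and compute and a tool call to move; the robot and the scene stay as the last step left them, time stands still between calls to the robot, and variables do not carry over. Pictures are saved under pics/ and viewed, and the job is handed in when it is done.

Besides the shell and the picture viewer there is one more tool, called after "Request:" as name(argument=value, ...) on one line, values as JSON. drive_tool: Moves the arm, as the interface text tells. Its arguments: {"type":"object","properties":{"motion":{"type":"array"},"jaw":{"type":"number"}},"required":["motion"]}

```bash
ls; mkdir -p pics
python3 - <<'E'
from bench import *
import cv2
for n in("scene","top"):
    im=read_camera(n); cv2.imwrite(f"pics/{n}0.png",im)
    m=camera_model(n); print(n,m)
    for t in ["marker","marker_mid","cup","lid_handle","lid_hinge","box","scriber"]:
        try: print(t,[(d['at'],round(d['conf'],2)) for d in mark_of(t,n)][:5])
        except Exception as e: print(t,e)
print(read_state())
E
```

```text
pics
scene {'mtx': array([[451.34074309,   0.        , 269.06630341],
       [  0.        , 451.34074309, 214.79912434],
       [  0.        ,   0.        ,   1.        ]]), 'k1': -0.011014934665437504, 'origin': array([ 1.25761692, -0.68607157,  0.78098139]), 'attitude': array([-2.16330038, -0.00687267,  0.79146646])}
marker [([194.8, 252.0], 0.83), ([319.1, 196.7], 0.75), ([318.6, 200.5], 0.67), ([254.6, 197.2], 0.59), ([300.2, 170.5], 0.57)]
marker_mid [([196.1, 251.4], 0.84), ([253.4, 195.5], 0.62), ([292.7, 169.9], 0.57), ([325.6, 300.3], 0.56), ([317.8, 195.0], 0.49)]
cup [([222.5, 286.9], 0.78)]
lid_handle [([295.4, 178.3], 0.95), ([243.3, 241.3], 0.31)]
lid_hinge [([338.5, 218.9], 0.63)]
box [([310.7, 228.1], 0.61)]
scriber [([244.5, 240.7], 0.69), ([318.1, 196.3], 0.58)]
top {'mtx': array([[423.54339038,   0.        , 277.49089421],
       [  0.        , 423.54339038, 209.30978908],
       [  0.        ,   0.        ,   1.        ]]), 'k1': -0.07782497772719377, 'origin': array([0.38944429, 0.02600045, 1.1865679 ]), 'attitude': array([-2.98320587,  0.00454358, -1.5966562 ])}
[... 467 characters left out ...]
positions': array([-1.08119967,  0.68904136, -0.19460017,  1.56531492,  0.15729478,
        0.90253138, -0.21509298]), 'joint_velocities': array([-6.28432699e-04, -5.26226339e-05, -2.00608206e-03,  6.80587787e-04,
        1.58566886e-03, -8.38668631e-04, -1.70469968e-03]), 'joint_efforts': array([-4.65429293e-04, -5.27436876e+01, -1.26708549e+00, -1.53737319e+01,
       -5.19978907e-02, -5.01962495e-04,  1.73978890e-05]), 'ee_pos': array([0.27509423, 0.56121446, 0.23877536]), 'ee_rot': array([ 3.14150463e+00, -5.29668581e-06,  2.68582411e+00]), 'ft_force': array([ 0.1848448 , -0.65301231, -0.1919168 ]), 'ft_torque': array([-0.09820986, -0.01809989,  0.02508506]), 'width': 0.0882492574461553}
```

View pics/scene0.png

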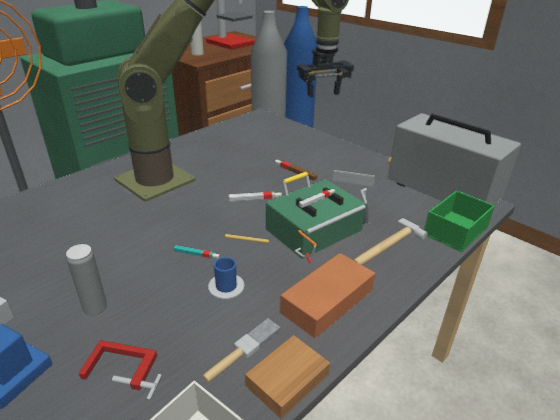

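View pics/top0.png

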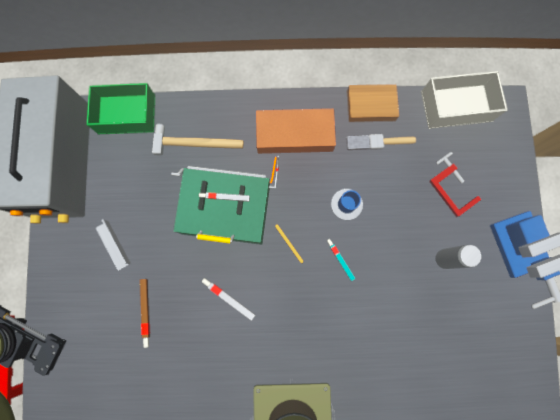

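```bash
cat > h.py <<'E'
import numpy as np, cv2
from scipy.spatial.transform import Rotation as Ro
from scipy.optimize import least_squares
from bench import *
def cam(n):
    m=camera_model(n); return m, Ro.from_euler('xyz',m['attitude']).as_matrix()
def ray(n,px):
    m,R=cam(n); K=m['mtx']; d=np.array([(px[0]-K[0,2])/K[0,0],(px[1]-K[1,2])/K[1,1]])
    u=d.copy()
    for _ in range(20): u=d/(1+m['k1']*(u@u))
    v=R@np.array([u[0],u[1],1]); return m['origin'],v/np.linalg.norm(v)
def onz(n,px,z):
    o,v=ray(n,px); return o+v*(z-o[2])/v[2]
def proj(n,P):
    m,R=cam(n); c=R.T@(np.asarray(P)-m['origin']); u=c[:2]/c[2]; u=u*(1+m['k1']*(u@u)); K=m['mtx']
    return np.array([K[0,0]*u[0]+K[0,2],K[1,1]*u[1]+K[1,2]])
def tri(ps):
    return least_squares(lambda X: np.concatenate([proj(n,X)-p for n,p in ps]),[0.6,0,0.1])
def crop(n,im,x0,y0,x1,y1,s,name):
    cv2.imwrite(name,cv2.resize(im[y0:y1,x0:x1],None,fx=s,fy=s,interpolation=cv2.INTER_CUBIC))
E
python3 - <<'E'
from h import *
t=cv2.imread("pics/top0.png"); s=cv2.imread("pics/scene0.png")
crop("top",t,165,150,365,270,4,"pics/tc.png"); crop("scene",s,190,150,390,300,4,"pics/sc.png")
for nm,z,a,b in [("handle",.132,(213.9,237.2),(295.4,178.3)),("hinge",.09,(228.3,171.7),(338.5,218.9)),("cupfoot",0,(345.1,203),(222.5,286.9)),("box",0,(228.7,211.3),(310.7,228.1)),("marker",.1235,(223.2,196.3),(317.8,197))]:
    r=tri([("top",a),("scene",b)]); print(nm,onz("top",a,z).round(4),onz("scene",b,z).round(4),r.x.round(4),r.fun.round(1))
E
```

```text
handle [0.4915 0.1873 0.132 ] [0.4924 0.1846 0.132 ] [0.4913 0.1871 0.1307] [ 0.2  0.2  0.3 -0. ]
hinge [0.6696 0.1549 0.09  ] [0.6758 0.16   0.09  ] [0.6728 0.1578 0.0886] [-1.  -1.  -1.4  0.3]
cupfoot [ 0.5921 -0.1664  0.    ] [ 0.5849 -0.1777  0.    ] [ 0.5876 -0.1725 -0.0013] [ 2.1  1.6  2.3 -0.1]
box [0.577  0.1651 0.    ] [0.5725 0.1723 0.    ] [0.5768 0.1652 0.0055] [-0.3 -0.2 -0.4  0.1]
marker [0.5967 0.1645 0.1235] [0.5971 0.1629 0.1235] [0.5966 0.1643 0.1228] [ 0.1  0.1  0.2 -0. ]
```

View pics/tc.png

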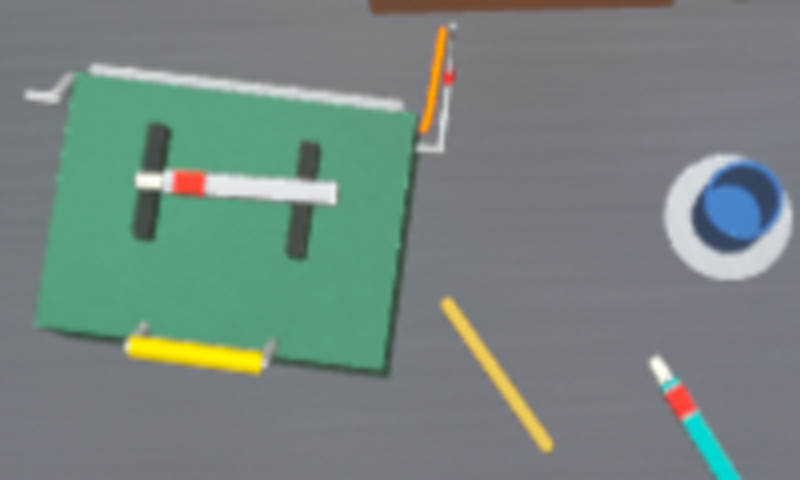

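View pics/sc.png

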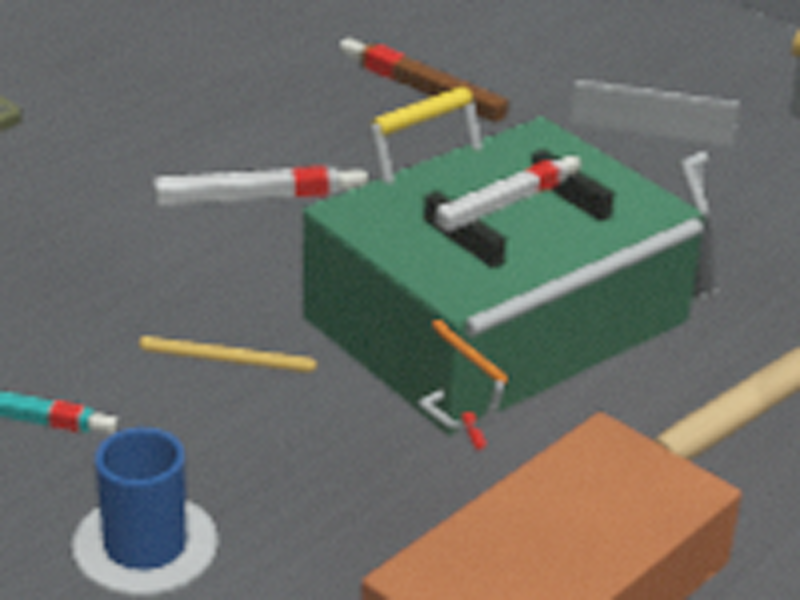

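Run:
```python
from h import *
T=lambda c,r:(165+(c+.5)/4-.5,150+(r+.5)/4-.5)
S=lambda c,r:(190+(c+.5)/4-.5,150+(r+.5)/4-.5)
def pr(nm,z,a,b):
    r=tri([("top",T(*a)),("scene",S(*b))]); print(nm,onz("top",T(*a),z).round(4),onz("scene",S(*b),z).round(4),r.x.round(4),r.fun.round(1))
pr("mk tip",.1235,(136,180),(577,162))
pr("mk butt",.1235,(337,193),(445,218))
pr("hdl L",.132,(127,346),(468,95))
pr("hdl R",.132,(264,363),(380,127))
pr("hinge L",.09,(92,69),(700,226))
pr("hinge R",.09,(403,105),(474,327))
pr("foot",0.003,(729,217),(145,542))
pr("rim",0.075,(743,203),(141,459))
for n in("top","scene"):
  for d in masks_of("cup",n)[:2]:
    p=d['pixels']; y,x=np.nonzero(p); print(n,d['conf'],x.min(),x.max(),y.min(),y.max())
# synthetic cup check
for c in [(0.588,-.17)]:
  for n in("top","scene"):
    print(n,[proj(n,(c[0],c[1],z)).round(1) for z in(0,.075)])
```

```text
mk tip [0.6028 0.2277 0.1235] [0.6048 0.2244 0.1235] [0.603  0.2278 0.1214] [ 0.1  0.1  0.2 -0. ]
mk butt [0.5908 0.0988 0.1235] [0.5891 0.1018 0.1235] [0.5908 0.099  0.1254] [-0.1 -0.1 -0.2  0. ]
hdl L [0.4953 0.2314 0.132 ] [0.4954 0.2309 0.132 ] [0.4952 0.2314 0.1318] [ 0.   0.   0.1 -0. ]
hdl R [0.4825 0.1454 0.132 ] [0.483  0.1488 0.132 ] [0.4833 0.1462 0.1329] [-0.4 -0.3 -0.5  0.1]
hinge L [0.6861 0.2641 0.09  ] [0.6876 0.264  0.09  ] [0.6867 0.2646 0.0891] [-0.1 -0.1 -0.2  0. ]
hinge R [0.6555 0.0563 0.09  ] [0.6564 0.0575 0.09  ] [0.656  0.0569 0.09  ] [-0.2 -0.2 -0.3  0. ]
foot [ 0.589  -0.1709  0.003 ] [ 0.5884 -0.1695  0.003 ] [ 0.589  -0.1704  0.004 ] [-0.1 -0.1 -0.1  0. ]
rim [ 0.586  -0.1688  0.075 ] [ 0.593  -0.1721  0.075 ] [ 0.5876 -0.1689  0.0698] [-0.3 -0.2 -0.3  0. ]
top 0.56 332 362 189 219
top 0.29 435 480 244 268
scene 0.66 209 244 257 298
scene 0.3 281 374 253 337
top [array([346.4, 204.4]), array([350.8, 199.6])]
scene [array([225.7, 286. ]), array([224.2, 263. ])]
```

Run:
```python
from h import *
import itertools
s=read_state(); q=s['joint_positions']; Rm=Ro.from_euler('xyz',s['ee_rot']).as_matrix()
for sg in itertools.product([1,-1],repeat=7):
    p=np.array(sg)*q
    R=np.eye(3)
    for i,a in enumerate('ZYZYZYZ'): R=R@Ro.from_euler(a,p[i]).as_matrix()
    # free yaw at base & tool: check z tilt
    if abs(R[2,2]+1)<1e-3:
        yaw=Ro.from_matrix(R.T@Rm)
        print(sg,R[:,2].round(3),np.arctan2(Rm[1,0],Rm[0,0])-np.arctan2(R[1,0],R[0,0]))
```

```text
(1, 1, 1, 1, 1, 1, 1) [ 0. -0. -1.] 0.659251281884965
(1, 1, 1, 1, 1, 1, -1) [ 0. -0. -1.] 1.0894323215059276
(1, 1, -1, 1, -1, 1, 1) [ 0. -0. -1.] 0.16142820083863096
(1, 1, -1, 1, -1, 1, -1) [ 0. -0. -1.] 0.5916092404595941
(1, -1, 1, -1, 1, -1, 1) [-0.  0. -1.] 0.659251281884965
(1, -1, 1, -1, 1, -1, -1) [-0.  0. -1.] 1.0894323215059276
(1, -1, -1, -1, -1, -1, 1) [-0.  0. -1.] 0.16142820083863096
(1, -1, -1, -1, -1, -1, -1) [-0.  0. -1.] 0.5916092404595941
(-1, 1, 1, 1, 1, 1, 1) [ 0.  0. -1.] 4.780031026825585
(-1, 1, 1, 1, 1, 1, -1) [ 0.  0. -1.] 5.210212066446547
(-1, 1, -1, 1, -1, 1, 1) [ 0.  0. -1.] 4.28220794577925
(-1, 1, -1, 1, -1, 1, -1) [ 0.  0. -1.] 4.712388985400214
(-1, -1, 1, -1, 1, -1, 1) [-0. -0. -1.] 4.780031026825585
(-1, -1, 1, -1, 1, -1, -1) [-0. -0. -1.] 5.210212066446547
(-1, -1, -1, -1, -1, -1, 1) [-0. -0. -1.] 4.28220794577925
(-1, -1, -1, -1, -1, -1, -1) [-0. -0. -1.] 4.712388985400214
```

```bash
cat >> h.py <<'E'
def pose(s=None):
    s=s or read_state(); return np.array(s['ee_pos']),Ro.from_euler('xyz',s['ee_rot'])
def rows(p0,R0,p1,R1,n):
    rv=(R0.inv()*R1).as_rotvec()/n
    A=np.zeros((3,3)); R=R0
    for _ in range(n): A+=R.as_matrix(); R=R*Ro.from_rotvec(rv)
    return np.linalg.solve(A,p1-p0),rv
def show(p1,R1,n,p0=None,R0=None):
    if p0 is None: p0,R0=pose()
    d,rv=rows(p0,R0,np.array(p1),R1,n); print(n,'shift',d.round(4),'turn',rv.round(4))
    if max(abs(d))>.05 or np.linalg.norm(rv)>.1499: print('TOO BIG')
def down(yawdeg): return Ro.from_euler('xyz',[np.pi,0,np.radians(yawdeg)])
SG=np.array([-1,1,-1,1,-1,1,-1])
E
python3 - <<'E'
from h import *
R1=down(84.7)*Ro.from_rotvec([0,np.radians(25),0])
g=np.array([.5947,.1386,.1235]); z=R1.as_matrix()[:,2]; print(z)
tcp=g+.019*z; print(tcp)
show(tcp-z*.14,R1,20)
E
```

```text
[ 0.0390375   0.42081144 -0.90630779]
[0.59544171 0.14659542 0.10628015]
20 shift [-0.0298  0.0013 -0.0059] turn [-0.0132  0.0191  0.0594]
```

Request:
drive_tool(motion=[{"x":-0.03,"y":0.001,"z":-0.006,"rx":-0.013,"ry":0.019,"rz":0.06},{"x":-0.03,"y":0.001,"z":-0.006,"rx":-0.013,"ry":0.019,"rz":0.06},{"x":-0.03,"y":0.001,"z":-0.006,"rx":-0.013,"ry":0.019,"rz":0.06},{"x":-0.03,"y":0.001,"z":-0.006,"rx":-0.013,"ry":0.019,"rz":0.06},{"x":-0.03,"y":0.001,"z":-0.006,"rx":-0.013,"ry":0.019,"rz":0.06},{"x":-0.03,"y":0.001,"z":-0.006,"rx":-0.013,"ry":0.019,"rz":0.06},{"x":-0.03,"y":0.001,"z":-0.006,"rx":-0.013,"ry":0.019,"rz":0.06},{"x":-0.03,"y":0.001,"z":-0.006,"rx":-0.013,"ry":0.019,"rz":0.06},{"x":-0.03,"y":0.001,"z":-0.006,"rx":-0.013,"ry":0.019,"rz":0.06},{"x":-0.03,"y":0.001,"z":-0.006,"rx":-0.013,"ry":0.019,"rz":0.06}], jaw=0.5)

```text
time: 1.9
ee_pos: [0.5063, 0.3681, 0.2698]
ee_rot: [3.071, -0.232, 2.081]
ft_force: [0.0, 0.0, -0.4]
width: 0.0438
```

```bash
cat > fit.py <<'E'
from h import *
import json,os
s=read_state(); D=json.load(open('d.json')) if os.path.exists('d.json') else []
D.append([list(s['joint_positions']),list(s['ee_pos']),list(s['ee_rot']),list(s['joint_velocities'])]); json.dump(D,open('d.json','w'))
E
python3 fit.py
python3 - <<'E'
from h import *
s=read_state(); print(s['time'],s['joint_positions'].round(3),s['joint_velocities'].round(3),s['ee_pos'],s['ft_force'].round(2))
R1=down(84.7)*Ro.from_rotvec([0,np.radians(25),0])
z=R1.as_matrix()[:,2]; g=np.array([.5947,.1386,.1235])+.019*z
show(g-z*.12,R1,12)
E
```

```text
1.9 [-0.461  0.63  -0.218  1.622 -0.129  0.806 -0.044] [ 0.66  -0.013 -0.041  0.105 -0.31  -0.107  0.203] [0.50627446 0.36811618 0.26979391] [ 0.04  0.04 -0.42]
12 shift [-0.0243  0.0016 -0.0034] turn [-0.0108  0.0148  0.0481]
```

Request:
drive_tool(motion=[{"x":-0.024,"y":0.0016,"z":-0.003,"rx":-0.011,"ry":0.015,"rz":0.048},{"x":-0.024,"y":0.0016,"z":-0.003,"rx":-0.011,"ry":0.015,"rz":0.048},{"x":-0.024,"y":0.0016,"z":-0.003,"rx":-0.011,"ry":0.015,"rz":0.048},{"x":-0.024,"y":0.0016,"z":-0.003,"rx":-0.011,"ry":0.015,"rz":0.048},{"x":-0.024,"y":0.0016,"z":-0.003,"rx":-0.011,"ry":0.015,"rz":0.048},{"x":-0.024,"y":0.0016,"z":-0.003,"rx":-0.011,"ry":0.015,"rz":0.048},{"x":-0.024,"y":0.0016,"z":-0.003,"rx":-0.011,"ry":0.015,"rz":0.048},{"x":-0.024,"y":0.0016,"z":-0.003,"rx":-0.011,"ry":0.015,"rz":0.048},{"x":-0.024,"y":0.0016,"z":-0.003,"rx":-0.011,"ry":0.015,"rz":0.048},{"x":-0.024,"y":0.0016,"z":-0.003,"rx":-0.011,"ry":0.015,"rz":0.048},{"x":-0.024,"y":0.0016,"z":-0.003,"rx":-0.011,"ry":0.015,"rz":0.048},{"x":-0.024,"y":0.0016,"z":-0.003,"rx":-0.011,"ry":0.015,"rz":0.048},{"x":0},{"x":0}])

```text
schema error: expected keys x, y, z, rx, ry, rz
```

```bash
python3 fit.py
python3 - <<'E'
from h import *
import json
s=read_state(); print(s['time'],s['joint_positions'].round(3),s['joint_velocities'].round(3),s['ee_pos'],s['ft_force'].round(2))
R1=down(84.7)*Ro.from_rotvec([0,np.radians(25),0])
z=R1.as_matrix()[:,2]; g=np.array([.5947,.1386,.1235])+.019*z
show(g-z*.05,R1,5); show(g,R1,8)
# kin fit
D=json.load(open('d.json'))
D.append([[-1.08119967,.68904136,-.19460017,1.56531492,.15729478,.90253138,-.21509298],[.27509423,.56121446,.23877536],[3.14150463,0,2.68582411],0])
def fk(q,L):
    p=np.zeros(3);R=Ro.identity();P=SG*np.array(q)
    off=[(0,0,L[0]),None,(L[3],0,L[1]),None,(L[4],0,L[2]),None,(L[5],0,L[6])]
    # d1 after z1 ; L1 after q3; L2 after q5 ; tool after q7
    for i,a in enumerate('ZYZYZYZ'):
        R=R*Ro.from_euler(a,P[i])
        if off[i] is not None: p=p+R.apply(off[i])
    return p,R*Ro.from_euler('Z',-np.pi/2)
A=lambda L:np.concatenate([fk(d[0],[L[0],L[1],L[2],0,0,0,L[3]])[0]-d[1] for d in D])
r=least_squares(A,[.4,.45,.43,.28]); print(r.x,r.fun.round(4))
for d in D: print((fk(d[0],[0]*7)[1].inv()*Ro.from_euler('xyz',d[2])).magnitude())
E
```

```text
1.9 [-0.461  0.63  -0.218  1.622 -0.129  0.806 -0.044] [ 0.66  -0.013 -0.041  0.105 -0.31  -0.107  0.203] [0.50627446 0.36811618 0.26979391] [ 0.04  0.04 -0.42]
5 shift [-0.057   0.0031  0.0064] turn [-0.026   0.0356  0.1153]
TOO BIG
8 shift [-0.0351  0.0032  0.01  ] turn [-0.0162  0.0223  0.0721]
[-0.00749833  0.85018114  0.12096202  0.34176549] [-0.0043 -0.0014  0.0034 -0.0043 -0.0014  0.0034  0.0018  0.0081 -0.0068]
3.141592653589793
3.141592653589793
3.1415926501880707
```

Request:
drive_tool(motion=[{"x":-0.024,"y":0.0016,"z":-0.003,"rx":-0.011,"ry":0.015,"rz":0.048},{"x":-0.024,"y":0.0016,"z":-0.003,"rx":-0.011,"ry":0.015,"rz":0.048},{"x":-0.024,"y":0.0016,"z":-0.003,"rx":-0.011,"ry":0.015,"rz":0.048},{"x":-0.024,"y":0.0016,"z":-0.003,"rx":-0.011,"ry":0.015,"rz":0.048},{"x":-0.024,"y":0.0016,"z":-0.003,"rx":-0.011,"ry":0.015,"rz":0.048},{"x":-0.024,"y":0.0016,"z":-0.003,"rx":-0.011,"ry":0.015,"rz":0.048},{"x":-0.024,"y":0.0016,"z":-0.003,"rx":-0.011,"ry":0.015,"rz":0.048},{"x":-0.024,"y":0.0016,"z":-0.003,"rx":-0.011,"ry":0.015,"rz":0.048},{"x":-0.024,"y":0.0016,"z":-0.003,"rx":-0.011,"ry":0.015,"rz":0.048},{"x":-0.024,"y":0.0016,"z":-0.003,"rx":-0.011,"ry":0.015,"rz":0.048},{"x":-0.024,"y":0.0016,"z":-0.003,"rx":-0.011,"ry":0.015,"rz":0.048},{"x":-0.024,"y":0.0016,"z":-0.003,"rx":-0.011,"ry":0.015,"rz":0.048},{"x":0,"y":0,"z":0,"rx":0,"ry":0,"rz":0},{"x":0,"y":0,"z":0,"rx":0,"ry":0,"rz":0}])

```text
time: 3.3
ee_pos: [0.5948, 0.08, 0.2089]
ee_rot: [3.137, -0.444, 1.441]
ft_force: [-0.1, 0.0, 0.6]
width: 0.0438
```

```bash
python3 fit.py
cat > kf.py <<'E'
from h import *
import json
s=read_state(); print(s['time'],s['joint_positions'].round(3),s['joint_velocities'].round(3),s['ee_pos'],s['ft_force'].round(2))
R1=down(84.7)*Ro.from_rotvec([0,np.radians(25),0])
z=R1.as_matrix()[:,2]; g=np.array([.5947,.1386,.1235])+.019*z
show(g-z*.04,R1,6); show(g,R1,8)
# kin fit
D=json.load(open('d.json'))
D.append([[-1.08119967,.68904136,-.19460017,1.56531492,.15729478,.90253138,-.21509298],[.27509423,.56121446,.23877536],[3.14150463,0,2.68582411],0])
def fk(q,L):
    p=np.zeros(3);R=Ro.identity();P=SG*np.array(q)
    off=[(0,0,L[0]),None,(L[3],0,L[1]),None,(L[4],0,L[2]),None,(L[5],0,L[6])]
    for i,a in enumerate('ZYZYZYZ'):
        R=R*Ro.from_euler(a,P[i])
        if off[i] is not None: p=p+R.apply(off[i])
    return p,R*Ro.from_euler('Z',np.pi/2)
E
cat > kf2.py <<'E'
from kf import *
A=lambda L:np.concatenate([fk(d[0],[L[0],L[1],L[2],0,0,0,L[3]])[0]-d[1] for d in D])
r=least_squares(A,[.4,.45,.43,.28]); print(r.x,r.fun.round(4))
A=lambda L:np.concatenate([fk(d[0],[L[0],L[1],L[2],L[4],-L[4],0,L[3]])[0]-d[1] for d in D])
r=least_squares(A,[.4,.45,.43,.28,0]); print(r.x,r.fun.round(4))
for d in D: print((fk(d[0],[0]*7)[1].inv()*Ro.from_euler('xyz',d[2])).magnitude())
E
python3 kf2.py
```

```text
3.3 [ 0.191  0.716 -0.289  1.767 -0.421  0.648  0.18 ] [ 0.027  0.007  0.028  0.009  0.012 -0.004 -0.002] [0.59480401 0.08000356 0.2088904 ] [-0.13  0.03  0.6 ]
6 shift [ 0.0027 -0.0011  0.0135] turn [ 0.0034 -0.0012 -0.0056]
8 shift [ 0.002  -0.0009  0.0151] turn [ 0.0026 -0.0009 -0.0042]
[0.10912852 0.70746599 0.2278735  0.27999638] [-0.0142  0.0035 -0.0012 -0.0142  0.0035 -0.0012  0.02   -0.0115  0.0071
 -0.0209  0.0095 -0.0048]
[ 0.04152844  0.80159754  0.3391737   0.20163412 -0.09425803] [-0.0126  0.0001 -0.0021 -0.0126  0.0001 -0.0021  0.005  -0.0058  0.0096
 -0.0034  0.0189 -0.0055]
2.8381687744740646e-16
2.8381687744740646e-16
4.912423251631731e-16
5.294046194361707e-06
```

Request:
drive_tool(motion=[{"x":0.003,"y":-0.001,"z":0.0135,"rx":0.003,"ry":-0.001,"rz":-0.0055},{"x":0.003,"y":-0.001,"z":0.0135,"rx":0.003,"ry":-0.001,"rz":-0.0055},{"x":0.003,"y":-0.001,"z":0.0135,"rx":0.003,"ry":-0.001,"rz":-0.0055},{"x":0.003,"y":-0.001,"z":0.0135,"rx":0.003,"ry":-0.001,"rz":-0.0055},{"x":0.003,"y":-0.001,"z":0.0135,"rx":0.003,"ry":-0.001,"rz":-0.0055},{"x":0.003,"y":-0.001,"z":0.0135,"rx":0.003,"ry":-0.001,"rz":-0.0055},{"x":0,"y":0,"z":0,"rx":0,"ry":0,"rz":0}])

```text
time: 4.0
ee_pos: [0.5933, 0.1441, 0.1382]
ee_rot: [3.14, -0.441, 1.493]
ft_force: [0.4, 0.3, 1.6]
width: 0.0439
```

```bash
python3 fit.py; python3 kf2.py
python3 - <<'E'
from h import *
im=read_camera("scene"); crop("",im,190,100,390,250,4,"pics/s1.png")
im=read_camera("top"); crop("",im,165,130,365,280,4,"pics/t1.png")
E
```

```text
4.0 [ 0.095  0.829 -0.319  1.8   -0.433  0.488  0.187] [ 0.002 -0.005  0.013 -0.01   0.002 -0.003 -0.   ] [0.59332455 0.14409327 0.13820937] [0.36 0.28 1.59]
6 shift [-0.0018  0.0003 -0.0017] turn [-0.0007 -0.0007  0.0022]
8 shift [-0.0014  0.0002  0.0038] turn [-0.0006 -0.0006  0.0017]
[0.18091292 0.62427463 0.29434317 0.24150585] [-0.0174  0.008  -0.0001 -0.0174  0.008  -0.0001  0.0055 -0.0066  0.
  0.0159 -0.0084  0.0001 -0.0334  0.0135  0.0001]
[ 0.06613845  0.77442079  0.39225424  0.1694673  -0.10949704] [-0.0132  0.0025 -0.0036 -0.0132  0.0025 -0.0036 -0.004  -0.0021  0.0044
  0.0062 -0.0061  0.0079 -0.0066  0.0233 -0.005 ]
2.8381687744740646e-16
2.8381687744740646e-16
4.912423251631731e-16
8.800093355403155e-16
5.294046194361707e-06
```

View pics/s1.png

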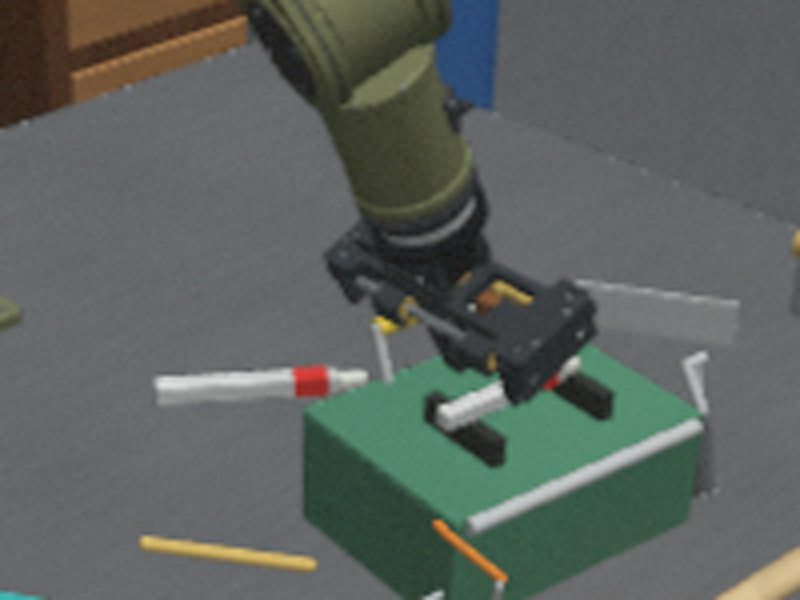

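View pics/t1.png

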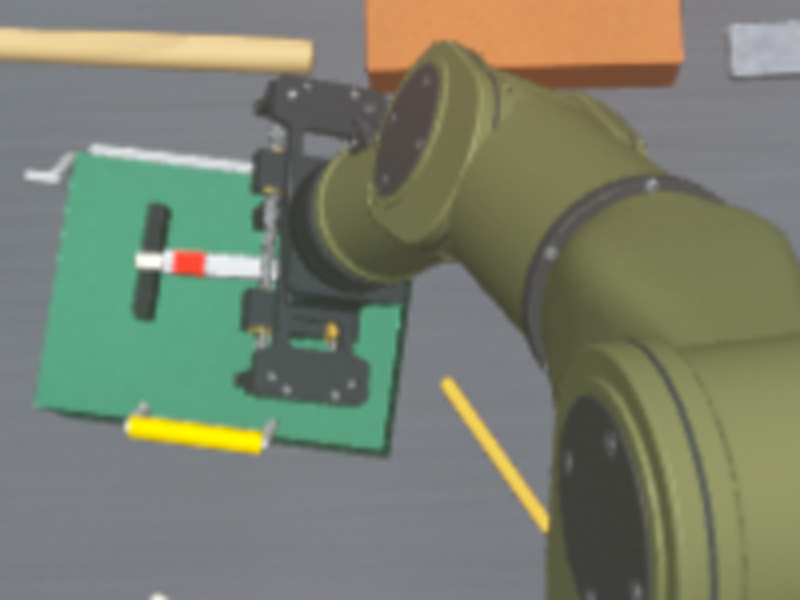

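Request:
drive_tool(motion=[{"x":-0.002,"y":0.0003,"z":0.005,"rx":-0.0008,"ry":-0.0008,"rz":0.0022},{"x":-0.002,"y":0.0003,"z":0.005,"rx":-0.0008,"ry":-0.0008,"rz":0.0022},{"x":-0.002,"y":0.0003,"z":0.005,"rx":-0.0008,"ry":-0.0008,"rz":0.0022},{"x":-0.002,"y":0.0003,"z":0.005,"rx":-0.0008,"ry":-0.0008,"rz":0.0022},{"x":-0.002,"y":0.0003,"z":0.005,"rx":-0.0008,"ry":-0.0008,"rz":0.0022},{"x":-0.002,"y":0.0003,"z":0.005,"rx":-0.0008,"ry":-0.0008,"rz":0.0022},{"x":0,"y":0,"z":0,"rx":0,"ry":0,"rz":0},{"x":0,"y":0,"z":0,"rx":0,"ry":0,"rz":0}])

```text
time: 4.9
ee_pos: [0.5995, 0.1436, 0.1071]
ee_rot: [3.133, -0.437, 1.474]
ft_force: [-0.4, 0.7, 1.7]
width: 0.044
```

```bash
python3 fit.py; python3 kf.py;  python3 - <<'E'
from h import *
im=read_camera("scene"); crop("",im,190,100,390,250,4,"pics/s2.png")
E
```

```text
4.9 [ 0.098  0.881 -0.328  1.806 -0.442  0.419  0.198] [-0.001  0.006 -0.004 -0.002 -0.004 -0.001  0.003] [0.59954102 0.14355548 0.10707032] [-0.37  0.68  1.65]
6 shift [ 0.0003 -0.0007 -0.0064] turn [ 0.0017 -0.0001 -0.0006]
8 shift [ 0.0003 -0.0005  0.0002] turn [ 0.0013 -0.0001 -0.0005]
```

View pics/s2.png

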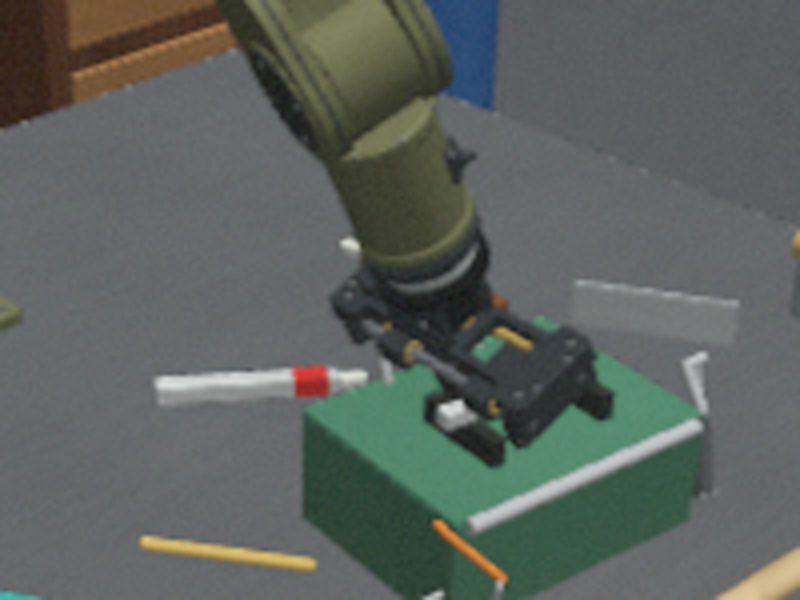

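Request:
drive_tool(motion=[{"x":0.001,"y":-0.002,"z":0.001,"rx":0.005,"ry":0,"rz":-0.002},{"x":0.001,"y":-0.002,"z":0.001,"rx":0.005,"ry":0,"rz":-0.002},{"x":0,"y":0,"z":0,"rx":0,"ry":0,"rz":0}])

```text
time: 5.25
ee_pos: [0.5953, 0.1454, 0.1055]
ee_rot: [-3.141, -0.435, 1.478]
ft_force: [-0.7, 0.0, 0.3]
width: 0.0442
```

Request:
drive_tool(motion=[{"x":0,"y":0,"z":0,"rx":0,"ry":0,"rz":0},{"x":0,"y":0,"z":0,"rx":0,"ry":0,"rz":0},{"x":0,"y":0,"z":0,"rx":0,"ry":0,"rz":0},{"x":0,"y":0,"z":0,"rx":0,"ry":0,"rz":0},{"x":0,"y":0,"z":0,"rx":0,"ry":0,"rz":0}], jaw=0)

```text
time: 5.75
ee_pos: [0.595, 0.1447, 0.1052]
ee_rot: [-3.14, -0.434, 1.478]
ft_force: [-0.0, -0.9, 0.3]
width: 0.0124
```

```bash
python3 fit.py; python3 kf.py;cat > kf3.py <<'E'
from kf import *
def fk2(q,v):
    d1,L1,L2,L3,sx,ex,ey,fx,fy,tx=v
    p=np.zeros(3);R=Ro.identity();P=SG*np.array(q)
    off=[(sx,0,d1),None,(ex,ey,L1),None,(fx,fy,L2),None,(0,0,L3)]
    for i,a in enumerate('ZYZYZYZ'):
        R=R*Ro.from_euler(a,P[i])
        if off[i] is not None: p=p+R.apply(off[i])
        if i==5: p=p+R.apply((tx,0,0))
    return p,R*Ro.from_euler('Z',np.pi/2)
def fit(idx):
    x0=np.array([.35,.42,.4,.28,0,0,0,0,0,0.]);
    def f(v):
        x=np.zeros(10); x[idx]=v; return np.concatenate([fk2(d[0],x)[0]-d[1] for d in D])
    r=least_squares(f,x0[idx],method='trf'); return r.x,abs(r.fun).max()
if __name__=="__main__":
  for idx in ([0,1,2,3],[0,1,2,3,4],[0,1,2,3,6],[0,1,2,3,8],[0,1,2,3,6,8],[0,1,2,3,9],[0,1,2,3,5,7],[0,1,2,3,4,9]):
    x,e=fit(idx); print(idx,x.round(4),round(e,5))
E
python3 kf3.py
```

```text
5.75 [ 0.093  0.882 -0.325  1.809 -0.439  0.424  0.198] [-0.002  0.    -0.    -0.001  0.    -0.001 -0.   ] [0.5949839  0.14470806 0.10522443] [-0.02 -0.9   0.3 ]
6 shift [ 0.0004  0.     -0.0067] turn [-0.0002  0.0004 -0.0001]
8 shift [ 0.0003  0.     -0.    ] turn [-0.0001  0.0003 -0.0001]
5.75 [ 0.093  0.882 -0.325  1.809 -0.439  0.424  0.198] [-0.002  0.    -0.    -0.001  0.    -0.001 -0.   ] [0.5949839  0.14470806 0.10522443] [-0.02 -0.9   0.3 ]
6 shift [ 0.0004  0.     -0.0067] turn [-0.0002  0.0004 -0.0001]
8 shift [ 0.0003  0.     -0.    ] turn [-0.0001  0.0003 -0.0001]
[0, 1, 2, 3] [0.2114 0.5932 0.3199 0.2297] 0.03788
[0, 1, 2, 3, 4] [0.2532 0.532  0.3062 0.2376 0.0504] 0.03503
[0, 1, 2, 3, 6] [ 0.3526  0.5587  0.3438  0.3256 -0.0463] 0.00087
[0, 1, 2, 3, 8] [ 0.3052  0.6003  0.3127  0.3281 -0.0396] 0.00797
[0, 1, 2, 3, 6, 8] [ 3.529e-01  5.584e-01  3.440e-01  3.255e-01 -4.660e-02  2.000e-04] 0.0009
[0, 1, 2, 3, 9] [0.1429 0.6652 0.3574 0.1846 0.0722] 0.02653
[0, 1, 2, 3, 5, 7] [ 0.072   0.7844  0.4678  0.1952 -0.1997  0.0993] 0.02416
[0, 1, 2, 3, 4, 9] [0.1818 0.5799 0.3599 0.1597 0.1299 0.1448] 0.01262
```

```bash
cat > ik.py <<'E'
from kf3 import *
lo=np.array([-3.01,-.46,-1.47,.13,-1,.04,-2.66]);hi=np.array([3.01,2.08,1.51,2.56,4.14,2.09,2.66])
V=np.zeros(10);V[[0,1,2,3,6]]=[.3527,.5586,.3439,.3256,-.0465]
def ik(p,R,q0,w=.03,mar=.1):
    def f(q):
        a,b=fk2(q,V); return np.concatenate([(a-p)*10,(b.inv()*R).as_rotvec()*3,w*(q-q0)])
    r=least_squares(f,np.clip(q0,lo+mar+1e-6,hi-mar-1e-6),bounds=(lo+mar,hi-mar)); a,b=fk2(r.x,V)
    return r.x,np.linalg.norm(a-p),(b.inv()*R).magnitude()
E
cat > mk.json <<'E'
E
python3 - <<'E'
from ik import *
p,R=pose(); q=read_state()['joint_positions']
tip=np.array([.603,.2281,.1235]);butt=np.array([.591,.099,.1235])
d=(tip-butt)/np.linalg.norm(tip-butt)
dt=R.inv().apply(d); tt=R.inv().apply(tip-p); print('tip dir tool',dt,'tip pos tool',tt)
np.save('mk.npy',np.array([dt,tt]))
n=np.cross(d,[0,0,-1]); Q=Ro.from_rotvec(n/np.linalg.norm(n)*np.pi/2)
for az in range(-100,30,10):
    Rf=Q*R; z=Rf.apply([0,0,1]); Rf=Ro.from_euler('z',np.radians(az)-np.arctan2(z[1],z[0]))*Rf
    pf=np.array([.5885,-.170,.012])-Rf.apply(tt)
    best=None
    for q0 in (q,np.r_[q[:4],1.5,1.2,q[6]],np.r_[q[:4],2.5,1,-1]):
        r=ik(pf,Rf,q0); 
        if best is None or r[1]+r[2]<best[1]+best[2]: best=r
    print(az,pf.round(3),Rf.apply([0,0,1]).round(2),best[0].round(2),round(best[1],4),round(best[2],3))
E
```

```text
5.75 [ 0.093  0.882 -0.325  1.809 -0.439  0.424  0.198] [-0.002  0.    -0.    -0.001  0.    -0.001 -0.   ] [0.5949839  0.14470806 0.10522443] [-0.02 -0.9   0.3 ]
6 shift [ 0.0004  0.     -0.0067] turn [-0.0002  0.0004 -0.0001]
8 shift [ 0.0003  0.     -0.    ] turn [-0.0001  0.0003 -0.0001]
tip dir tool [9.07289787e-01 1.04098270e-04 4.20505924e-01] tip pos tool [0.08369411 0.00025295 0.01864678]
-100 [ 0.585 -0.188  0.096] [-0.16 -0.89 -0.42] [-0.02  1.21 -0.4   1.58  1.26  1.61 -1.33] 0.0 0.0
-90 [ 0.588 -0.188  0.096] [ 0.   -0.91 -0.42] [-0.05  1.18 -0.36  1.73  1.37  1.51 -1.39] 0.0 0.0
-80 [ 0.591 -0.188  0.096] [ 0.16 -0.89 -0.42] [-0.08  1.16 -0.32  1.88  1.52  1.43 -1.46] 0.0 0.0
-70 [ 0.595 -0.187  0.096] [ 0.31 -0.85 -0.42] [-0.09  1.16 -0.29  2.02  1.7   1.4  -1.55] 0.0 0.0
-60 [ 0.597 -0.186  0.096] [ 0.45 -0.79 -0.42] [-0.07  1.17 -0.29  2.15  1.9   1.44 -1.64] 0.0 0.0
-50 [ 0.6   -0.184  0.096] [ 0.58 -0.7  -0.42] [-0.01  1.19 -0.32  2.27  2.12  1.55 -1.67] 0.0 0.0
-40 [ 0.602 -0.182  0.096] [ 0.7  -0.58 -0.42] [ 0.08  1.22 -0.36  2.37  2.34  1.67 -1.64] 0.0001 0.0
-30 [ 0.604 -0.179  0.096] [ 0.79 -0.45 -0.42] [ 0.2   1.26 -0.38  2.45  2.59  1.78 -1.52] 0.0001 0.0
-20 [ 0.606 -0.176  0.096] [ 0.85 -0.31 -0.42] [ 0.33  1.27 -0.38  2.46  2.86  1.76 -1.34] 0.0086 0.005
-10 [ 0.606 -0.173  0.096] [ 0.89 -0.16 -0.42] [ 0.49  1.27 -0.39  2.46  3.15  1.66 -1.16] 0.0069 0.005
0 [ 0.607 -0.17   0.096] [ 0.91  0.   -0.42] [ 0.63  1.25 -0.4   2.43  3.39  1.49 -1.02] 0.0 0.0
10 [ 0.607 -0.167  0.096] [ 0.89  0.16 -0.42] [ 0.75  1.22 -0.42  2.35  3.61  1.24 -0.98] 0.0 0.0
20 [ 0.606 -0.164  0.096] [ 0.85  0.31 -0.42] [ 0.85  1.2  -0.43  2.25  3.86  1.   -1.04] 0.0 0.0
```

Request:
drive_tool(motion=[{"x":0.005,"y":0,"z":-0.011,"rx":0,"ry":0,"rz":0},{"x":0.009,"y":0,"z":-0.02,"rx":0,"ry":0,"rz":0},{"x":0.009,"y":0,"z":-0.02,"rx":0,"ry":0,"rz":0},{"x":0.009,"y":0,"z":-0.02,"rx":0,"ry":0,"rz":0},{"x":0.009,"y":0,"z":-0.02,"rx":0,"ry":0,"rz":0},{"x":0.009,"y":0,"z":-0.02,"rx":0,"ry":0,"rz":0}])

```text
time: 6.35
ee_pos: [0.593, 0.1429, 0.2319]
ee_rot: [-3.134, -0.433, 1.475]
ft_force: [-0.7, 0.2, -1.1]
width: 0.0122
```

```bash
python3 fit.py
cat > plan1.py <<'E'
from ik import *
import sys
dt,tt=np.load('mk.npy')
def target(az,zt,xy=(.5885,-.170)):
    # R with tip dir down and tool-z azimuth az
    a=Ro.from_matrix(np.array([dt,np.cross([0,1,0],dt),[0,1,0]]).T)  # tool-frame basis approx (dt ⟂ y)
    a=Ro.align_vectors([[0,0,-1]],[dt])[0]
    z=a.apply([0,0,1]); Rf=Ro.from_euler('z',np.radians(az)-np.arctan2(z[1],z[0]))*a
    return np.array([*xy,zt])-Rf.apply(tt),Rf
if __name__=="__main__":
    q=read_state()['joint_positions']
    p,R=target(-60,.11); qf,e1,e2=ik(p,R,np.array([-.07,1.17,-.29,2.15,1.9,1.44,-1.64])); print(qf.round(2),e1,e2)
    N=30
    P=[fk2(q+(qf-q)*i/N,V) for i in range(N+1)]
    for i in range(0,N+1,3):
        a,b=P[i]; print(i,a.round(3),'z',b.apply([0,0,1]).round(2),'tip',(a+b.apply(tt)).round(3),'wrist',(a-.3256*b.apply([0,0,1])).round(3))
    for i in range(0,N,10): show(P[i+10][0],P[i+10][1],10,*P[i])
E
python3 plan1.py
```

```text
6.35 [ 0.06   0.684 -0.258  1.734 -0.418  0.689  0.09 ] [-0.055 -0.336  0.112 -0.205  0.059  0.507 -0.207] [0.59295781 0.14286837 0.23188611] [-0.67  0.2  -1.13]
6 shift [-0.0082  0.0004  0.0126] turn [-0.001   0.0005 -0.0005]
8 shift [-0.0062  0.0003  0.0144] turn [-0.0008  0.0004 -0.0004]
[-0.07  0.95 -0.31  2.2   1.82  1.37 -1.49] 8.676824853797016e-06 4.3992435161578994e-05
0 [0.593 0.143 0.232] z [ 0.03  0.42 -0.91] tip [0.601 0.226 0.25 ] wrist [0.583 0.006 0.528]
3 [0.534 0.107 0.192] z [-0.12  0.28 -0.95] tip [0.538 0.192 0.197] wrist [0.575 0.015 0.502]
6 [0.483 0.06  0.164] z [-0.25  0.11 -0.96] tip [0.482 0.145 0.155] wrist [0.565 0.023 0.477]
9 [0.446 0.005 0.148] z [-0.33 -0.08 -0.94] tip [0.437 0.087 0.124] wrist [0.554 0.031 0.454]
12 [ 0.424 -0.053  0.143] z [-0.36 -0.28 -0.89] tip [0.408 0.022 0.105] wrist [0.542 0.039 0.432]
15 [ 0.42  -0.108  0.146] z [-0.33 -0.47 -0.82] tip [ 0.397 -0.043  0.095] wrist [0.529 0.045 0.412]
18 [ 0.433 -0.155  0.154] z [-0.25 -0.64 -0.73] tip [ 0.407 -0.103  0.092] wrist [0.514 0.052 0.392]
21 [ 0.462 -0.19   0.166] z [-0.11 -0.76 -0.64] tip [ 0.435 -0.15   0.095] wrist [0.499 0.057 0.375]
24 [ 0.503 -0.208  0.177] z [ 0.06 -0.83 -0.56] tip [ 0.479 -0.18   0.1  ] wrist [0.483 0.062 0.358]
27 [ 0.55  -0.207  0.187] z [ 0.25 -0.84 -0.48] tip [ 0.532 -0.187  0.105] wrist [0.467 0.066 0.344]
30 [ 0.597 -0.186  0.194] z [ 0.45 -0.79 -0.42] tip [ 0.588 -0.17   0.11 ] wrist [0.45  0.07  0.331]
10 shift [-0.0181 -0.014   0.0082] turn [ 0.0371 -0.059  -0.0051]
10 shift [-0.0161  0.0001  0.0054] turn [-0.0064 -0.0666 -0.0058]
10 shift [-0.0072  0.0134  0.0004] turn [-0.0539 -0.0417  0.0023]
```

Request:
drive_tool(motion=[{"x":0.009,"y":0,"z":-0.02,"rx":0,"ry":0,"rz":0},{"x":0.009,"y":0,"z":-0.02,"rx":0,"ry":0,"rz":0},{"x":0.005,"y":0,"z":-0.01,"rx":0,"ry":0,"rz":0},{"x":0,"y":0,"z":0,"rx":0,"ry":0,"rz":0}])

```text
time: 6.75
ee_pos: [0.5941, 0.1434, 0.2958]
ee_rot: [3.14, -0.434, 1.48]
ft_force: [-0.0, 0.8, -0.7]
width: 0.0124
```

```bash
python3 fit.py; sed -i 's/target(-60,.11)/target(-60,.17)/' plan1.py; python3 plan1.py
```

```text
6.75 [ 0.047  0.601 -0.234  1.668 -0.402  0.821  0.035] [-0.    -0.002  0.002  0.015  0.002 -0.003  0.   ] [0.59406857 0.14336893 0.29580093] [-0.01  0.81 -0.68]
6 shift [-0.0128  0.0002  0.0222] turn [0.0002 0.0004 0.0002]
8 shift [-0.0096  0.0001  0.0217] turn [0.0002 0.0003 0.0002]
[-0.06  0.82 -0.32  2.19  1.76  1.33 -1.36] 1.5513778123430095e-05 7.964994916589994e-05
0 [0.594 0.143 0.296] z [ 0.04  0.42 -0.91] tip [0.602 0.226 0.314] wrist [0.581 0.007 0.592]
3 [0.543 0.102 0.253] z [-0.1   0.27 -0.96] tip [0.548 0.188 0.257] wrist [0.574 0.015 0.565]
6 [0.499 0.052 0.223] z [-0.2   0.09 -0.98] tip [0.499 0.137 0.211] wrist [0.565 0.024 0.541]
9 [ 0.467 -0.002  0.205] z [-0.27 -0.1  -0.96] tip [0.461 0.079 0.178] wrist [0.555 0.032 0.517]
12 [ 0.448 -0.058  0.198] z [-0.29 -0.3  -0.91] tip [0.436 0.016 0.157] wrist [0.543 0.039 0.494]
15 [ 0.444 -0.11   0.2  ] z [-0.26 -0.48 -0.84] tip [ 0.426 -0.045  0.147] wrist [0.53  0.046 0.473]
18 [ 0.455 -0.154  0.209] z [-0.18 -0.63 -0.75] tip [ 0.434 -0.101  0.145] wrist [0.515 0.052 0.454]
21 [ 0.48  -0.186  0.221] z [-0.06 -0.75 -0.66] tip [ 0.457 -0.146  0.149] wrist [0.5   0.058 0.435]
24 [ 0.514 -0.203  0.234] z [ 0.09 -0.82 -0.57] tip [ 0.494 -0.174  0.156] wrist [0.484 0.063 0.419]
27 [ 0.555 -0.204  0.245] z [ 0.27 -0.83 -0.49] tip [ 0.54  -0.183  0.163] wrist [0.467 0.067 0.404]
30 [ 0.597 -0.186  0.254] z [ 0.45 -0.79 -0.42] tip [ 0.588 -0.17   0.17 ] wrist [0.45  0.07  0.391]
10 shift [-0.0188 -0.0119  0.0083] turn [ 0.0303 -0.0615 -0.0042]
10 shift [-0.0151  0.0002  0.0054] turn [-0.0082 -0.0633 -0.0082]
10 shift [-0.0069  0.0116  0.0004] turn [-0.0491 -0.0406 -0.0038]
```

Clear. Follow it in three segments.

Request:
drive_tool(motion=[{"x":-0.019,"y":-0.012,"z":0.008,"rx":0.03,"ry":-0.0615,"rz":-0.004},{"x":-0.019,"y":-0.012,"z":0.008,"rx":0.03,"ry":-0.0615,"rz":-0.004},{"x":-0.019,"y":-0.012,"z":0.008,"rx":0.03,"ry":-0.0615,"rz":-0.004},{"x":-0.019,"y":-0.012,"z":0.008,"rx":0.03,"ry":-0.0615,"rz":-0.004},{"x":-0.019,"y":-0.012,"z":0.008,"rx":0.03,"ry":-0.0615,"rz":-0.004},{"x":-0.019,"y":-0.012,"z":0.008,"rx":0.03,"ry":-0.0615,"rz":-0.004},{"x":-0.019,"y":-0.012,"z":0.008,"rx":0.03,"ry":-0.0615,"rz":-0.004},{"x":-0.019,"y":-0.012,"z":0.008,"rx":0.03,"ry":-0.0615,"rz":-0.004},{"x":-0.019,"y":-0.012,"z":0.008,"rx":0.03,"ry":-0.0615,"rz":-0.004},{"x":-0.019,"y":-0.012,"z":0.008,"rx":0.03,"ry":-0.0615,"rz":-0.004}])

```text
time: 7.75
ee_pos: [0.4481, -0.03, 0.1974]
ee_rot: [-2.826, 0.188, 1.62]
ft_force: [0.2, -0.7, -0.2]
width: 0.0122
```

```bash
python3 fit.py; sed -i 's/N=30/N=20/' plan1.py; python3 plan1.py
```

```text
7.75 [-0.215  0.679  0.118  1.875  0.106  0.923 -0.17 ] [-0.219  0.108  0.338  0.235  0.506  0.083 -0.171] [ 0.44806909 -0.03003194  0.19741077] [ 0.17 -0.7  -0.17]
6 shift [0.0274 0.0253 0.0068] turn [-0.0537  0.1068  0.0073]
8 shift [0.0223 0.0198 0.0102] turn [-0.0403  0.0801  0.0054]
[-0.06  0.82 -0.32  2.19  1.76  1.33 -1.36] 1.5513778123430095e-05 7.964994916589994e-05
0 [ 0.443 -0.031  0.202] z [-0.3  -0.19 -0.93] tip [0.434 0.047 0.169] wrist [0.541 0.031 0.506]
3 [ 0.416 -0.084  0.204] z [-0.35 -0.38 -0.86] tip [ 0.399 -0.013  0.158] wrist [0.531 0.038 0.483]
6 [ 0.411 -0.135  0.213] z [-0.33 -0.55 -0.76] tip [ 0.387 -0.075  0.156] wrist [0.519 0.045 0.462]
9 [ 0.426 -0.177  0.225] z [-0.24 -0.7  -0.67] tip [ 0.398 -0.131  0.158] wrist [0.506 0.051 0.442]
12 [ 0.46  -0.206  0.236] z [-0.1  -0.81 -0.58] tip [ 0.431 -0.173  0.163] wrist [0.491 0.057 0.425]
15 [ 0.507 -0.216  0.245] z [ 0.09 -0.86 -0.51] tip [ 0.483 -0.194  0.166] wrist [0.476 0.063 0.411]
18 [ 0.561 -0.205  0.251] z [ 0.31 -0.84 -0.45] tip [ 0.545 -0.189  0.169] wrist [0.46  0.067 0.398]
10 shift [-0.0152 -0.002   0.0054] turn [ 0.0018 -0.0644 -0.009 ]
10 shift [-0.0068  0.0153  0.    ] turn [-0.0585 -0.0395  0.0044]
```

Request:
drive_tool(motion=[{"x":-0.015,"y":-0.002,"z":0.0055,"rx":0.002,"ry":-0.0645,"rz":-0.009},{"x":-0.015,"y":-0.002,"z":0.0055,"rx":0.002,"ry":-0.0645,"rz":-0.009},{"x":-0.015,"y":-0.002,"z":0.0055,"rx":0.002,"ry":-0.0645,"rz":-0.009},{"x":-0.015,"y":-0.002,"z":0.0055,"rx":0.002,"ry":-0.0645,"rz":-0.009},{"x":-0.015,"y":-0.002,"z":0.0055,"rx":0.002,"ry":-0.0645,"rz":-0.009},{"x":-0.015,"y":-0.002,"z":0.0055,"rx":0.002,"ry":-0.0645,"rz":-0.009},{"x":-0.015,"y":-0.002,"z":0.0055,"rx":0.002,"ry":-0.0645,"rz":-0.009},{"x":-0.015,"y":-0.002,"z":0.0055,"rx":0.002,"ry":-0.0645,"rz":-0.009},{"x":-0.015,"y":-0.002,"z":0.0055,"rx":0.002,"ry":-0.0645,"rz":-0.009},{"x":-0.015,"y":-0.002,"z":0.0055,"rx":0.002,"ry":-0.0645,"rz":-0.009}])

```text
time: 8.75
ee_pos: [0.4347, -0.1897, 0.2173]
ee_rot: [-2.588, 0.757, 2.042]
ft_force: [-0.2, -0.5, -0.5]
width: 0.0124
```

```bash
python3 fit.py; sed -i 's/N=20/N=12/;s/range(0,N,10)/range(0,N,6)/;s/P\[i+10\]/P[i+6]/g;s/,10,\*P/,6,*P/' plan1.py; python3 plan1.py;  python3 - <<'E'
from plan1 import *
p,R=target(-60,.17); show(p,R,12)
E
```

```text
8.75 [-0.5    0.855  0.505  2.066  0.689  0.775 -0.455] [-0.252  0.256  0.434  0.194  0.621 -0.183 -0.354] [ 0.43473165 -0.18972055  0.2172976 ] [-0.22 -0.54 -0.49]
6 shift [ 0.0552  0.0334 -0.0104] turn [-0.0628  0.2143  0.0421]
TOO BIG
8 shift [ 0.0453  0.0261 -0.0026] turn [-0.0471  0.1607  0.0316]
TOO BIG
[-0.06  0.82 -0.32  2.19  1.76  1.33 -1.36] 1.5513778123430095e-05 7.964994916589994e-05
0 [ 0.425 -0.192  0.228] z [-0.2  -0.76 -0.62] tip [ 0.394 -0.152  0.159] wrist [0.491 0.055 0.429]
3 [ 0.431 -0.214  0.231] z [-0.16 -0.83 -0.54] tip [ 0.395 -0.184  0.16 ] wrist [0.483 0.056 0.406]
6 [ 0.468 -0.226  0.235] z [-0.01 -0.88 -0.48] tip [ 0.433 -0.206  0.159] wrist [0.473 0.059 0.391]
9 [ 0.528 -0.218  0.239] z [ 0.2  -0.87 -0.45] tip [ 0.502 -0.204  0.159] wrist [0.462 0.065 0.386]
12 [ 0.597 -0.186  0.254] z [ 0.45 -0.79 -0.42] tip [ 0.588 -0.17   0.17 ] wrist [0.45  0.07  0.391]
6 shift [-0.0068  0.0056  0.0031] turn [-0.0177 -0.0399 -0.0126]
6 shift [-0.0075  0.0215 -0.0033] turn [-0.0759 -0.0285  0.0325]
8.75 [-0.5    0.855  0.505  2.066  0.689  0.775 -0.455] [-0.252  0.256  0.434  0.194  0.621 -0.183 -0.354] [ 0.43473165 -0.18972055  0.2172976 ] [-0.22 -0.54 -0.49]
6 shift [ 0.0552  0.0334 -0.0104] turn [-0.0628  0.2143  0.0421]
TOO BIG
8 shift [ 0.0453  0.0261 -0.0026] turn [-0.0471  0.1607  0.0316]
TOO BIG
12 shift [-0.0066  0.0126 -0.0005] turn [-0.0491 -0.0316  0.0062]
```

Request:
drive_tool(motion=[{"x":-0.007,"y":0.0125,"z":0,"rx":-0.049,"ry":-0.032,"rz":0.006},{"x":-0.007,"y":0.0125,"z":0,"rx":-0.049,"ry":-0.032,"rz":0.006},{"x":-0.007,"y":0.0125,"z":0,"rx":-0.049,"ry":-0.032,"rz":0.006},{"x":-0.007,"y":0.0125,"z":0,"rx":-0.049,"ry":-0.032,"rz":0.006},{"x":-0.007,"y":0.0125,"z":0,"rx":-0.049,"ry":-0.032,"rz":0.006},{"x":-0.007,"y":0.0125,"z":0,"rx":-0.049,"ry":-0.032,"rz":0.006}])

```text
time: 9.35
ee_pos: [0.5184, -0.2011, 0.2201]
ee_rot: [-2.823, 0.941, 2.131]
ft_force: [1.2, -0.6, -0.0]
width: 0.0125
```

```bash
python3 fit.py;  python3 - <<'E'
from plan1 import *
p,R=target(-60,.17); show(p,R,6); show(p,R,8)
p0,R0=pose(); print('tip',p0+R0.apply(tt),R0.apply(dt),R0.apply([0,0,1]))
q=read_state()['joint_positions']
for zt in (.17,.09,.012):
    for az in (-80,-60,-40):
        p,R=target(az,zt); q2,a,b=ik(p,R,q,mar=.03); print(zt,az,q2.round(2),a,b)
E
```

```text
9.35 [-0.678  0.989  0.811  2.161  1.142  0.361 -0.877] [-0.386  0.402  0.787  0.155  1.022 -0.886 -1.027] [ 0.51840769 -0.201139    0.22012731] [ 1.25 -0.63 -0.01]
6 shift [ 0.058   0.023  -0.0099] turn [-0.0135  0.2358  0.0773]
TOO BIG
8 shift [ 0.0478  0.0175 -0.0023] turn [-0.0102  0.1769  0.058 ]
TOO BIG
6 shift [-0.0074  0.0126 -0.0013] turn [-0.0477 -0.0318  0.0082]
8 shift [-0.0055  0.0094 -0.0009] turn [-0.0358 -0.0238  0.0062]
tip [ 0.49512264 -0.17455697  0.14200131] [-0.22379839  0.10903536 -0.9685172 ] [ 0.14242955 -0.81681361 -0.55904324]
0.17 -80 [-0.68  1.07  0.78  1.91  0.94  0.59 -0.91] 1.559111808483201e-05 9.053701469009412e-05
0.17 -60 [-0.56  0.93  0.52  2.19  1.88  0.72 -1.62] 6.703768103075629e-05 0.00042326088639099853
0.17 -40 [-0.26  0.85  0.2   2.42  2.41  1.12 -1.78] 7.894021821378274e-05 0.00048387640457075363
0.09 -80 [-0.68  1.23  0.77  1.91  0.96  0.5  -1.05] 1.0555894921653531e-05 5.621168743142689e-05
0.09 -60 [-0.5   1.08  0.41  2.19  1.95  0.82 -1.81] 7.065380088199751e-05 0.0004467591882294014
0.09 -40 [-0.24  1.06  0.16  2.42  2.43  1.28 -1.93] 8.025111562977359e-05 0.0004852189065318552
0.012 -80 [-0.68  1.39  0.76  1.88  0.95  0.44 -1.17] 1.1999420495242062e-05 6.038730908280456e-05
0.012 -60 [-0.47  1.24  0.35  2.15  1.98  0.88 -1.94] 7.06110468848694e-05 0.0004544419350059642
0.012 -40 [-0.25  1.25  0.16  2.37  2.44  1.37 -2.04] 7.865124733824672e-05 0.000476735076427048
```

Run:
```python
from plan1 import *
q=read_state()['joint_positions']
for az in (-90,-85,-80,-75):
    p,R=target(az,.15); show(p,R,8)
    for zt in (.15,.012):
        p,R=target(az,zt); q2,a,b=ik(p,R,q,mar=.03); print(zt,az,q2.round(2),a,b)
```

```text
9.35 [-0.678  0.989  0.811  2.161  1.142  0.361 -0.877] [-0.386  0.402  0.787  0.155  1.022 -0.886 -1.027] [ 0.51840769 -0.201139    0.22012731] [ 1.25 -0.63 -0.01]
6 shift [ 0.058   0.023  -0.0099] turn [-0.0135  0.2358  0.0773]
TOO BIG
8 shift [ 0.0478  0.0175 -0.0023] turn [-0.0102  0.1769  0.058 ]
TOO BIG
8 shift [-0.0022  0.0087 -0.0015] turn [ 0.021  -0.0177  0.0385]
0.15 -90 [-0.61  1.09  0.68  1.77  0.75  0.81 -0.82] 2.7573191502966007e-05 0.00016100998779802414
0.012 -90 [-0.59  1.33  0.62  1.73  0.76  0.71 -1.  ] 2.5177093434876243e-05 0.00014201110321211704
8 shift [-0.0024  0.0089 -0.0011] turn [ 0.0115 -0.0188  0.0332]
0.15 -85 [-0.64  1.1   0.72  1.84  0.84  0.7  -0.87] 2.1819219264639938e-05 0.00012859114693299157
0.012 -85 [-0.63  1.35  0.68  1.8   0.85  0.59 -1.07] 1.824303598746851e-05 9.853320135494909e-05
8 shift [-0.0026  0.009  -0.0008] turn [ 0.002  -0.0198  0.0279]
0.15 -80 [-0.68  1.11  0.78  1.92  0.95  0.57 -0.95] 1.3877870431159261e-05 7.991379149320724e-05
0.012 -80 [-0.68  1.39  0.76  1.88  0.95  0.44 -1.17] 1.1999420495242062e-05 6.038730908280456e-05
8 shift [-0.0028  0.0092 -0.0005] turn [-0.0074 -0.0209  0.0225]
0.15 -75 [-0.73  1.15  0.87  1.99  1.08  0.41 -1.06] 6.486577454305838e-06 4.889575392701997e-05
0.012 -75 [-0.75  1.48  0.92  1.95  1.03  0.22 -1.25] 3.1640000654331924e-05 0.0002173960694210768
```

Go with azimuth -82, hover at tip 0.15.

Request:
drive_tool(motion=[{"x":-0.0025,"y":0.009,"z":-0.001,"rx":0.006,"ry":-0.019,"rz":0.03},{"x":-0.0025,"y":0.009,"z":-0.001,"rx":0.006,"ry":-0.019,"rz":0.03},{"x":-0.0025,"y":0.009,"z":-0.001,"rx":0.006,"ry":-0.019,"rz":0.03},{"x":-0.0025,"y":0.009,"z":-0.001,"rx":0.006,"ry":-0.019,"rz":0.03},{"x":-0.0025,"y":0.009,"z":-0.001,"rx":0.006,"ry":-0.019,"rz":0.03},{"x":-0.0025,"y":0.009,"z":-0.001,"rx":0.006,"ry":-0.019,"rz":0.03},{"x":-0.0025,"y":0.009,"z":-0.001,"rx":0.006,"ry":-0.019,"rz":0.03},{"x":-0.001,"y":0.004,"z":-0.001,"rx":0.003,"ry":-0.01,"rz":0.015},{"x":0,"y":0,"z":0,"rx":0,"ry":0,"rz":0},{"x":0,"y":0,"z":0,"rx":0,"ry":0,"rz":0}])

```text
time: 10.35
ee_pos: [0.5839, -0.183, 0.2206]
ee_rot: [-3.078, 1.121, 1.778]
ft_force: [-0.7, 0.4, 0.1]
width: 0.0128
```

```bash
python3 fit.py;  python3 - <<'E'
from plan1 import *
p0,R0=pose(); print('tip',p0+R0.apply(tt),R0.apply(dt),R0.apply([0,0,1]))
p,R=target(-82,.13); show(p,R,4)
im=read_camera("scene"); crop("",im,150,130,350,280,4,"pics/s3.png")
im=read_camera("top"); crop("",im,265,130,465,280,4,"pics/t3.png")
E
```

```text
10.35 [-0.686  1.087  0.762  1.937  0.908  0.595 -0.901] [ 0.001  0.004 -0.006  0.002 -0.    -0.004 -0.001] [ 0.58392079 -0.18296247  0.22063266] [-0.68  0.37  0.06]
6 shift [ 0.0579  0.0042 -0.0134] turn [0.0103 0.2589 0.0439]
TOO BIG
8 shift [ 0.048   0.003  -0.0051] turn [0.0077 0.1942 0.0329]
TOO BIG
tip [ 0.57898118 -0.16398314  0.13715898] [-0.02940272  0.01041216 -0.99951341] [ 0.12251468 -0.89273102 -0.43361444]
4 shift [0.0009 0.0015 0.0021] turn [-0.0007 -0.0036  0.0073]
```

View pics/s3.png

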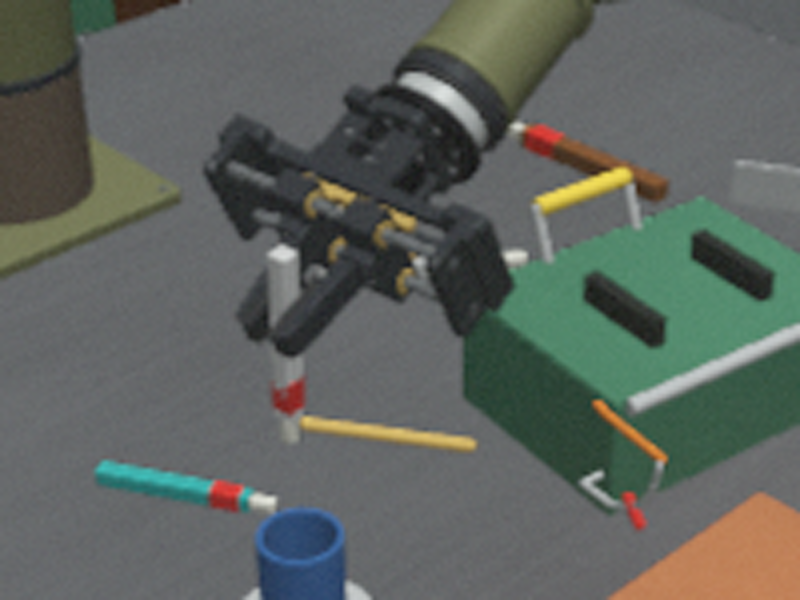

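View pics/t3.png

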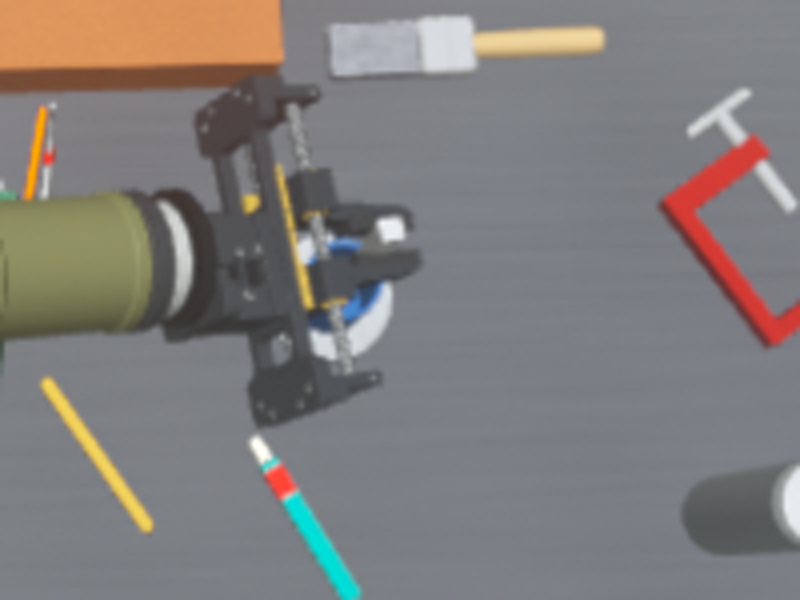

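Run:
```python
from plan1 import *
p0,R0=pose(); tip=p0+R0.apply(tt); butt=tip-.1297*R0.apply(dt)
for n,o in(("scene",(150,130)),("top",(265,130))):
    for P in (tip,butt): print(n,((proj(n,P)-o+.5)*4-.5).round(0))
for z in (.075,): print(((proj("scene",(.5885,-.17,z))-(150,130)+.5)*4).round())
p,R=target(-82,.137); show(p,R,3)
p1,R1=target(-82,.012); show(p1,R1,10,p,R)
```

```text
10.45 [-0.686  1.087  0.762  1.937  0.908  0.595 -0.901] [-0.    -0.006  0.006 -0.002 -0.002  0.005 -0.001] [ 0.58379712 -0.18309313  0.22090746] [-0.32  0.05 -0.8 ]
6 shift [ 0.0579  0.0042 -0.0133] turn [0.0103 0.2589 0.0438]
TOO BIG
8 shift [ 0.0481  0.003  -0.0051] turn [0.0077 0.1942 0.0328]
TOO BIG
scene [291. 440.]
scene [281. 255.]
top [353. 277.]
top [394. 227.]
[299. 534.]
3 shift [-0.0009  0.0021  0.0018] turn [-0.001  -0.0048  0.0096]
10 shift [0.0113 0.     0.0053] turn [0. 0. 0.]
```

Request:
drive_tool(motion=[{"x":-0.001,"y":0.002,"z":0.002,"rx":-0.001,"ry":-0.005,"rz":0.01},{"x":-0.001,"y":0.002,"z":0.002,"rx":-0.001,"ry":-0.005,"rz":0.01},{"x":-0.001,"y":0.002,"z":0.002,"rx":-0.001,"ry":-0.005,"rz":0.01},{"x":0.01,"y":0,"z":0.005,"rx":0,"ry":0,"rz":0},{"x":0.01,"y":0,"z":0.005,"rx":0,"ry":0,"rz":0},{"x":0.01,"y":0,"z":0.005,"rx":0,"ry":0,"rz":0},{"x":0,"y":0,"z":0,"rx":0,"ry":0,"rz":0}])

```text
time: 11.15
ee_pos: [0.5905, -0.1908, 0.1839]
ee_rot: [3.136, 1.137, 1.703]
ft_force: [0.0, 0.4, -0.9]
width: 0.0128
```

Run:
```python
from plan1 import *
p0,R0=pose(); print('tip',p0+R0.apply(tt),R0.apply(dt),R0.apply([0,0,1]))
p,R=target(-82,.012); show(p,R,8)
```

```text
11.15 [-0.678  1.179  0.776  1.922  0.914  0.542 -0.99 ] [ 0.001 -0.004  0.018 -0.004  0.005  0.013  0.001] [ 0.59051948 -0.19080146  0.18388815] [ 0.02  0.4  -0.9 ]
6 shift [ 0.0561  0.0025 -0.0206] turn [0.015  0.2609 0.0399]
TOO BIG
8 shift [ 0.0469  0.0016 -0.0105] turn [0.0113 0.1957 0.0299]
TOO BIG
tip [ 0.58846838 -0.17265486  0.10010889] [ 2.56735935e-03  1.21268488e-04 -9.99996697e-01] [ 0.12554909 -0.89866034 -0.42029396]
8 shift [0.0101 0.0001 0.0043] turn [-0.0001  0.     -0.0004]
```

Request:
drive_tool(motion=[{"x":0.01,"y":0,"z":0.004,"rx":0,"ry":0,"rz":0},{"x":0.01,"y":0,"z":0.004,"rx":0,"ry":0,"rz":0},{"x":0.01,"y":0,"z":0.004,"rx":0,"ry":0,"rz":0},{"x":0.01,"y":0,"z":0.004,"rx":0,"ry":0,"rz":0},{"x":0.01,"y":0,"z":0.004,"rx":0,"ry":0,"rz":0},{"x":0.01,"y":0,"z":0.004,"rx":0,"ry":0,"rz":0},{"x":0,"y":0,"z":0,"rx":0,"ry":0,"rz":0}])

```text
time: 11.85
ee_pos: [0.5901, -0.1866, 0.112]
ee_rot: [3.14, 1.136, 1.708]
ft_force: [0.2, 0.6, -1.2]
width: 0.0122
```

```bash
python3 fit.py
python3 - <<'E'
from plan1 import *
p0,R0=pose(); print('tip',p0+R0.apply(tt),R0.apply(dt),R0.apply([0,0,1]))
p,R=target(-82,.010); show(p,R,4)
im=read_camera("scene"); crop("",im,150,130,350,280,4,"pics/s4.png")
E
```

```text
11.85 [-0.68   1.316  0.757  1.897  0.901  0.486 -1.087] [-0.    -0.008  0.022 -0.001  0.003  0.015  0.002] [ 0.59013872 -0.18659819  0.1120421 ] [ 0.22  0.58 -1.23]
6 shift [ 0.0492  0.0034 -0.0319] turn [0.0148 0.2608 0.0402]
TOO BIG
8 shift [ 0.042   0.0023 -0.0192] turn [0.0111 0.1956 0.0301]
TOO BIG
tip [ 0.58791876 -0.16841084  0.02827598] [ 8.10538599e-04  6.40262887e-04 -9.99999467e-01] [ 0.12588442 -0.89829259 -0.42097926]
4 shift [0.004  0.0001 0.0023] turn [-0.0001 -0.0001 -0.0003]
```

View pics/s4.png

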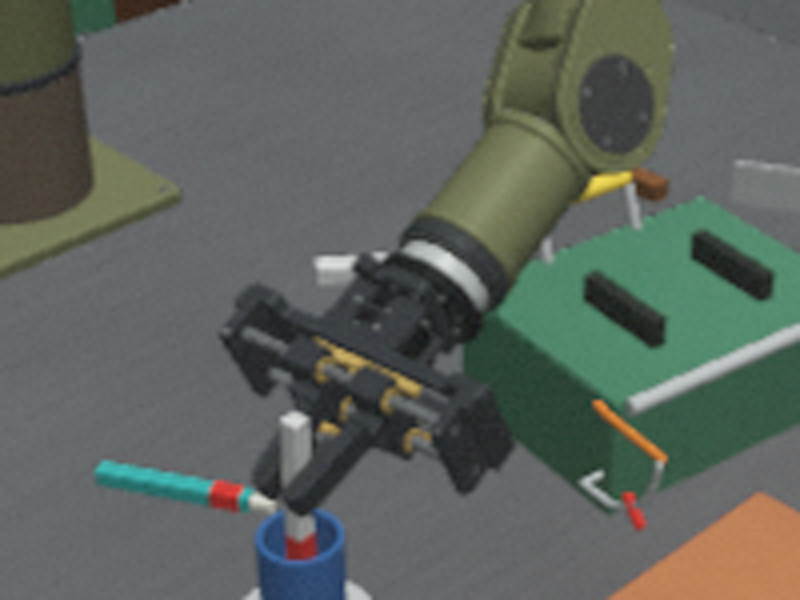

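Request:
drive_tool(motion=[{"x":0.005,"y":0,"z":0.0025,"rx":0,"ry":0,"rz":0},{"x":0.005,"y":0,"z":0.0025,"rx":0,"ry":0,"rz":0},{"x":0.004,"y":0,"z":0.002,"rx":0,"ry":0,"rz":0},{"x":0,"y":0,"z":0,"rx":0,"ry":0,"rz":0}])

```text
time: 12.3
ee_pos: [0.5907, -0.1879, 0.0976]
ee_rot: [3.133, 1.138, 1.701]
ft_force: [0.2, 0.7, -0.5]
width: 0.0122
```

Run:
```python
from plan1 import *
p0,R0=pose(); print('tip',p0+R0.apply(tt),R0.apply(dt),R0.apply([0,0,1]))
```

```text
12.3 [-0.679  1.346  0.755  1.888  0.898  0.476 -1.107] [ 0.001 -0.006  0.011 -0.001  0.002  0.007  0.001] [ 0.59073544 -0.18787786  0.09761252] [ 0.2   0.71 -0.52]
6 shift [ 0.0482  0.0034 -0.0345] turn [0.0153 0.2611 0.0398]
TOO BIG
8 shift [ 0.0413  0.0023 -0.0212] turn [0.0115 0.1958 0.0299]
TOO BIG
tip [ 0.58878682 -0.16979947  0.01381608] [ 3.81085802e-03 -6.90095093e-04 -9.99992501e-01] [ 0.12615623 -0.89898921 -0.41940792]
```

Request:
drive_tool(motion=[{"x":0.004,"y":0,"z":0.002,"rx":0,"ry":0,"rz":0},{"x":0.002,"y":0,"z":0.001,"rx":0,"ry":0,"rz":0},{"x":0,"y":0,"z":0,"rx":0,"ry":0,"rz":0}])

```text
time: 12.6
ee_pos: [0.5909, -0.1882, 0.0907]
ee_rot: [3.132, 1.138, 1.699]
ft_force: [0.0, 0.6, -0.6]
width: 0.0124
```

Request:
drive_tool(motion=[{"x":0,"y":0,"z":0,"rx":0,"ry":0,"rz":0},{"x":0,"y":0,"z":0,"rx":0,"ry":0,"rz":0},{"x":0,"y":0,"z":0,"rx":0,"ry":0,"rz":0},{"x":0,"y":0,"z":0,"rx":0,"ry":0,"rz":0}], jaw=0.5)

```text
time: 13.0
ee_pos: [0.591, -0.1885, 0.0916]
ee_rot: [3.13, 1.139, 1.697]
ft_force: [0.1, -0.4, 0.5]
width: 0.0426
```

Run:
```python
from plan1 import *
p0,R0=pose(); print('tip',p0+R0.apply(tt))
im=read_camera("scene"); crop("",im,150,130,350,280,4,"pics/s5.png")
```

```text
13.0 [-0.678  1.358  0.755  1.883  0.896  0.472 -1.115] [-0.001 -0.003  0.003 -0.001  0.001  0.002 -0.   ] [ 0.59102086 -0.18850199  0.0915596 ] [ 0.09 -0.43  0.46]
6 shift [ 0.0478  0.0034 -0.0355] turn [0.0155 0.2612 0.0396]
TOO BIG
8 shift [ 0.041   0.0023 -0.022 ] turn [0.0116 0.1959 0.0297]
TOO BIG
tip [ 0.58920268 -0.17051066  0.00774149]
```

View pics/s5.png

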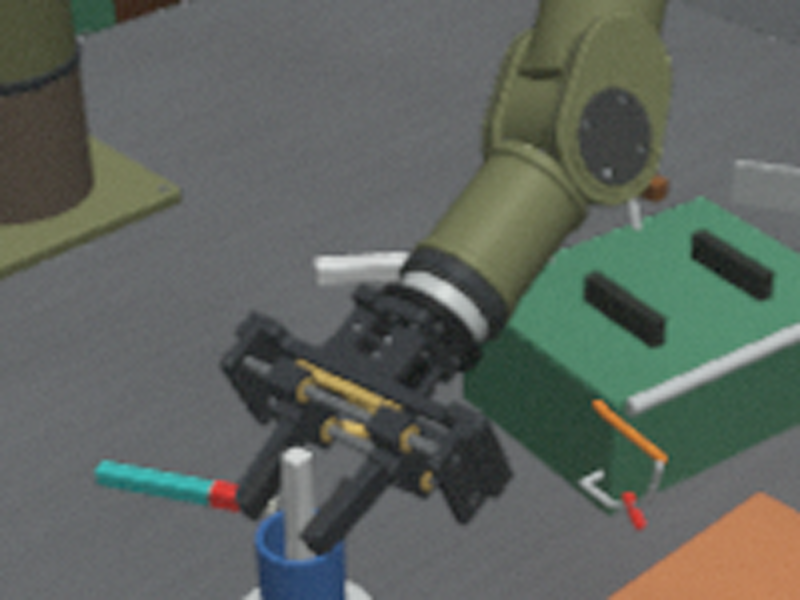

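Request:
drive_tool(motion=[{"x":-0.01,"y":0,"z":-0.01,"rx":0,"ry":0,"rz":0},{"x":-0.018,"y":0,"z":-0.018,"rx":0,"ry":0,"rz":0},{"x":-0.018,"y":0,"z":-0.018,"rx":0,"ry":0,"rz":0},{"x":-0.018,"y":0,"z":-0.018,"rx":0,"ry":0,"rz":0},{"x":-0.018,"y":0,"z":-0.018,"rx":0,"ry":0,"rz":0},{"x":-0.018,"y":0,"z":-0.018,"rx":0,"ry":0,"rz":0},{"x":-0.01,"y":0,"z":-0.01,"rx":0,"ry":0,"rz":0}])

```text
time: 13.75
ee_pos: [0.5805, -0.1337, 0.2471]
ee_rot: [3.137, 1.141, 1.7]
ft_force: [-0.2, 0.0, -0.1]
width: 0.0441
```

Run:
```python
from plan1 import *
q=read_state()['joint_positions']
im=read_camera("scene"); crop("",im,150,130,350,280,4,"pics/s6.png")
R=down(81.6); p=np.array([.490,.1885,.26])
qf,e1,e2=ik(p,R,np.array([-.1,.65,-.25,1.8,0,.8,0.])); print(qf.round(2),e1,e2)
N=30
P=[fk2(q+(qf-q)*i/N,V) for i in range(N+1)]
for i in range(0,N+1,5):
    a,b=P[i]; print(i,a.round(3),'z',b.apply([0,0,1]).round(2),'wrist',(a-.3256*b.apply([0,0,1])).round(3))
show(p,R,30)
p0,R0=pose(); d,rv=rows(p0,R0,p,R,30)
for i in range(31):
    if i%5==0: print(i,p0.round(3),R0.apply([0,0,1]).round(2))
    p0=p0+R0.apply(d); R0=R0*Ro.from_rotvec(rv)
```

```text
13.75 [-0.759  1.036  0.729  1.905  0.83   0.73  -0.872] [-0.086 -0.282 -0.017 -0.031 -0.082  0.268  0.242] [ 0.58048127 -0.13374315  0.24710886] [-0.22  0.04 -0.08]
6 shift [ 0.0521  0.003  -0.0054] turn [0.0148 0.2617 0.0392]
TOO BIG
8 shift [0.0435 0.002  0.0007] turn [0.0111 0.1963 0.0294]
TOO BIG
[-0.45  0.53 -0.01  1.84  0.01  0.77 -0.61] 1.69964773902459e-05 0.0001391740236339582
0 [ 0.569 -0.137  0.262] z [ 0.12 -0.9  -0.42] wrist [0.529 0.156 0.398]
5 [ 0.552 -0.105  0.227] z [ 0.07 -0.81 -0.58] wrist [0.53  0.159 0.416]
10 [ 0.538 -0.06   0.203] z [ 0.03 -0.69 -0.73] wrist [0.529 0.164 0.44 ]
15 [ 0.526 -0.004  0.194] z [ 0.   -0.53 -0.85] wrist [0.525 0.169 0.47 ]
20 [0.515 0.058 0.201] z [-0.01 -0.36 -0.93] wrist [0.518 0.176 0.504]
25 [0.504 0.123 0.223] z [-0.01 -0.18 -0.98] wrist [0.506 0.182 0.543]
30 [0.49  0.188 0.26 ] z [-0.  0. -1.] wrist [0.49  0.188 0.586]
30 shift [ 0.0092 -0.003  -0.0067] turn [0.0055 0.0378 0.0082]
0 [ 0.581 -0.134  0.249] [ 0.12 -0.9  -0.42]
5 [ 0.56  -0.084  0.225] [ 0.09 -0.81 -0.58]
10 [ 0.542 -0.03   0.211] [ 0.06 -0.69 -0.72]
15 [0.525 0.026 0.207] [ 0.03 -0.54 -0.84]
20 [0.511 0.083 0.214] [ 0.01 -0.37 -0.93]
25 [0.5   0.138 0.232] [ 0.   -0.19 -0.98]
30 [0.49  0.188 0.26 ] [-0.  0. -1.]
```

View pics/s6.png

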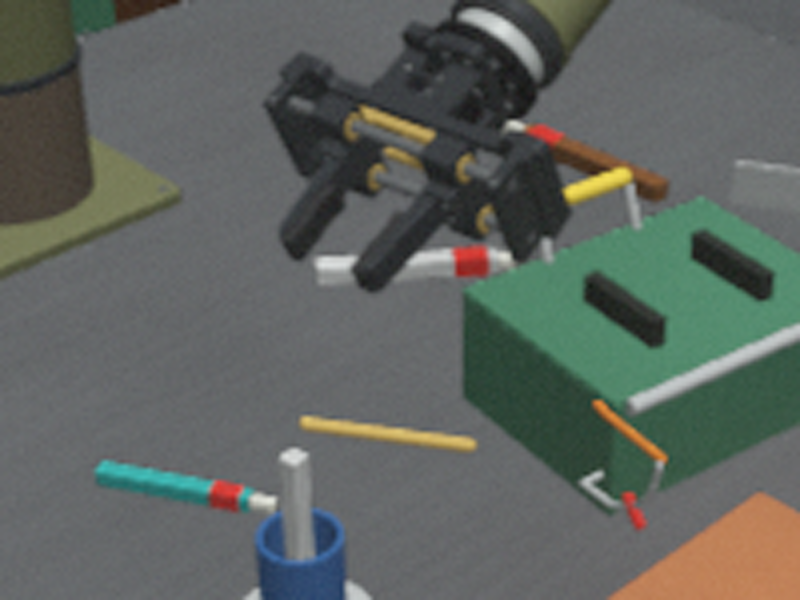

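Request:
drive_tool(motion=[{"x":0.0135,"y":-0.0045,"z":-0.01,"rx":0.008,"ry":0.057,"rz":0.012},{"x":0.0135,"y":-0.0045,"z":-0.01,"rx":0.008,"ry":0.057,"rz":0.012},{"x":0.0135,"y":-0.0045,"z":-0.01,"rx":0.008,"ry":0.057,"rz":0.012},{"x":0.0135,"y":-0.0045,"z":-0.01,"rx":0.008,"ry":0.057,"rz":0.012},{"x":0.0135,"y":-0.0045,"z":-0.01,"rx":0.008,"ry":0.057,"rz":0.012},{"x":0.0135,"y":-0.0045,"z":-0.01,"rx":0.008,"ry":0.057,"rz":0.012},{"x":0.0135,"y":-0.0045,"z":-0.01,"rx":0.008,"ry":0.057,"rz":0.012},{"x":0.0135,"y":-0.0045,"z":-0.01,"rx":0.008,"ry":0.057,"rz":0.012},{"x":0.0135,"y":-0.0045,"z":-0.01,"rx":0.008,"ry":0.057,"rz":0.012},{"x":0.0135,"y":-0.0045,"z":-0.01,"rx":0.008,"ry":0.057,"rz":0.012},{"x":0.0135,"y":-0.0045,"z":-0.01,"rx":0.008,"ry":0.057,"rz":0.012},{"x":0.0135,"y":-0.0045,"z":-0.01,"rx":0.008,"ry":0.057,"rz":0.012}])

```text
time: 15.0
ee_pos: [0.5086, 0.0606, 0.2155]
ee_rot: [3.103, 0.43, 1.509]
ft_force: [0.3, -0.5, 0.2]
width: 0.0442
```

Run:
```python
from plan1 import *
R=down(81.6); p=np.array([.490,.1885,.23]); show(p,R,8)
```

```text
15.0 [-0.639  0.676  0.303  1.89   0.31   0.778 -0.68 ] [ 0.173 -0.259 -0.346 -0.024 -0.447  0.009  0.146] [0.50855732 0.0605937  0.21547916] [ 0.27 -0.52  0.23]
6 shift [0.0137 0.013  0.0119] turn [0.006  0.1443 0.0081]
8 shift [0.0125 0.0097 0.0137] turn [0.0045 0.1083 0.0061]
8 shift [ 0.0149 -0.0037 -0.0057] turn [0.007  0.0536 0.0115]
```

Request:
drive_tool(motion=[{"x":0.015,"y":-0.0037,"z":-0.0057,"rx":0.007,"ry":0.0535,"rz":0.0115},{"x":0.015,"y":-0.0037,"z":-0.0057,"rx":0.007,"ry":0.0535,"rz":0.0115},{"x":0.015,"y":-0.0037,"z":-0.0057,"rx":0.007,"ry":0.0535,"rz":0.0115},{"x":0.015,"y":-0.0037,"z":-0.0057,"rx":0.007,"ry":0.0535,"rz":0.0115},{"x":0.015,"y":-0.0037,"z":-0.0057,"rx":0.007,"ry":0.0535,"rz":0.0115},{"x":0.015,"y":-0.0037,"z":-0.0057,"rx":0.007,"ry":0.0535,"rz":0.0115},{"x":0.015,"y":-0.0037,"z":-0.0057,"rx":0.007,"ry":0.0535,"rz":0.0115},{"x":0.008,"y":-0.002,"z":-0.003,"rx":0.004,"ry":0.025,"rz":0.006},{"x":0,"y":0,"z":0,"rx":0,"ry":0,"rz":0}])

```text
time: 15.9
ee_pos: [0.4861, 0.1808, 0.2318]
ee_rot: [-3.14, 0.018, 1.42]
ft_force: [-0.4, -0.2, 0.3]
width: 0.0445
```

Run:
```python
from plan1 import *
R=down(81.6); p=np.array([.490,.1885,.19]); show(p,R,4)
im=read_camera("scene"); crop("",im,220,100,420,250,4,"pics/s7.png")
print([(d['at'],d['conf']) for d in mark_of("lid_handle","scene")])
im=read_camera("top"); crop("",im,145,150,345,300,4,"pics/t7.png")
```

```text
15.9 [-0.483  0.563  0.046  1.89  -0.016  0.701 -0.583] [ 0.001 -0.     0.013  0.013  0.01   0.006 -0.   ] [0.48613046 0.18084176 0.23182424] [-0.42 -0.24  0.26]
6 shift [-0.0087  0.019   0.0137] turn [ 0.0017  0.0758 -0.0097]
8 shift [-0.0054  0.0142  0.0151] turn [ 0.0013  0.0568 -0.0073]
4 shift [0.0022 0.0007 0.0104] turn [-0.0005  0.0046 -0.0011]
[([294.6, 178.7], 0.71)]
```

View pics/s7.png

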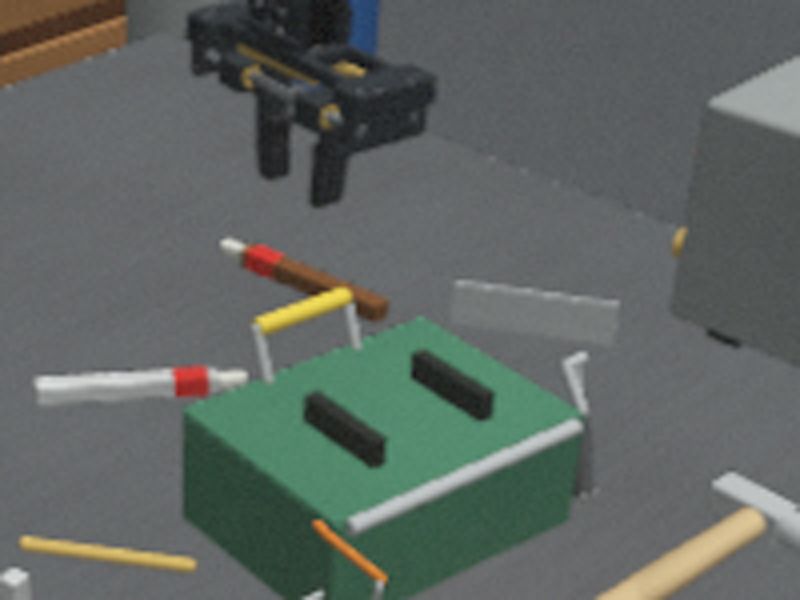

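Request:
drive_tool(motion=[{"x":0.002,"y":0.0007,"z":0.0105,"rx":0,"ry":0.0045,"rz":-0.001},{"x":0.002,"y":0.0007,"z":0.0105,"rx":0,"ry":0.0045,"rz":-0.001},{"x":0.002,"y":0.0007,"z":0.0105,"rx":0,"ry":0.0045,"rz":-0.001},{"x":0.002,"y":0.0007,"z":0.0105,"rx":0,"ry":0.0045,"rz":-0.001},{"x":0,"y":0,"z":0.008,"rx":0,"ry":0,"rz":0},{"x":0,"y":0,"z":0,"rx":0,"ry":0,"rz":0}])

```text
time: 16.65
ee_pos: [0.4891, 0.1872, 0.1744]
ee_rot: [-3.136, 0.005, 1.425]
ft_force: [0.6, 0.5, -0.5]
width: 0.044
```

Run:
```python
from plan1 import *
R=down(81.6); p=np.array([.490,.1885,.115]); show(p,R,8)
im=read_camera("scene"); crop("",im,240,100,360,190,6,"pics/s8.png")
im=read_camera("top"); crop("",im,165,190,285,280,6,"pics/t8.png")
```

```text
16.65 [-0.469  0.655  0.025  1.935 -0.027  0.559 -0.572] [ 0.002  0.001 -0.    -0.006 -0.002 -0.003  0.001] [0.48907769 0.18715374 0.17444656] [ 0.6   0.5  -0.49]
6 shift [-0.0082  0.0185  0.0039] turn [ 0.001   0.0735 -0.0089]
8 shift [-0.005   0.0139  0.0077] turn [ 0.0007  0.0551 -0.0067]
8 shift [0.0002 0.0001 0.0074] turn [-0.0007  0.0006  0.0001]
```

View pics/s8.png

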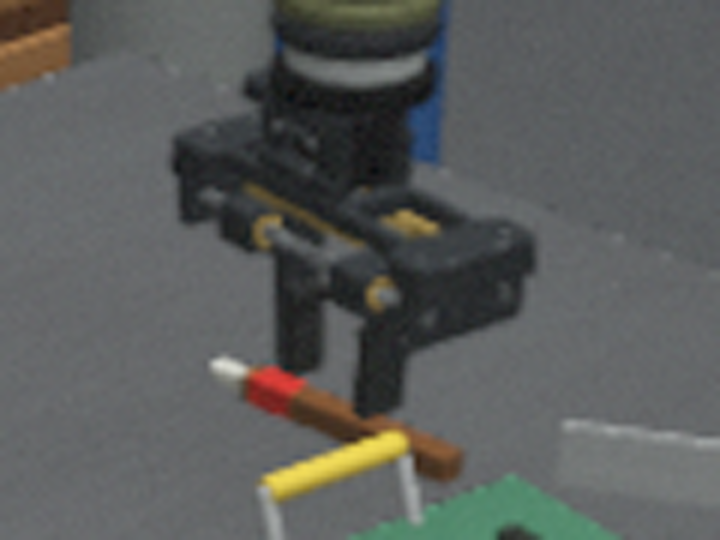

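View pics/t8.png

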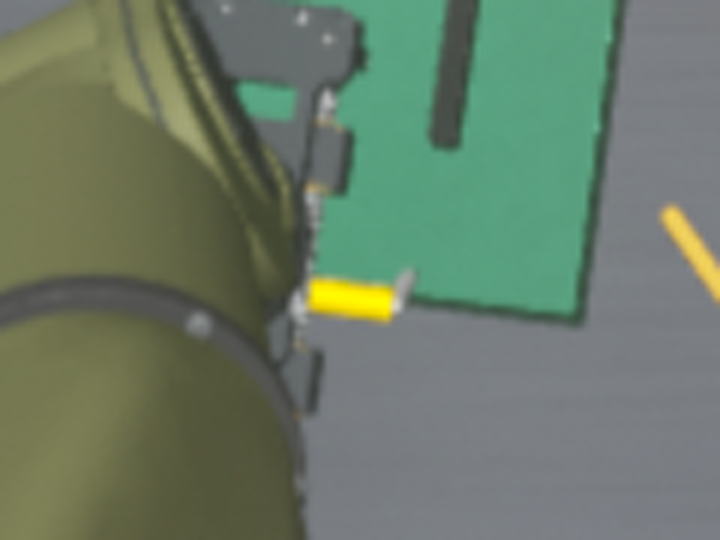

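Request:
drive_tool(motion=[{"x":0,"y":0,"z":0.0095,"rx":-0.001,"ry":0,"rz":0},{"x":0,"y":0,"z":0.0095,"rx":-0.001,"ry":0,"rz":0},{"x":0,"y":0,"z":0.0095,"rx":-0.001,"ry":0,"rz":0},{"x":0,"y":0,"z":0.0095,"rx":-0.001,"ry":0,"rz":0},{"x":0,"y":0,"z":0.0095,"rx":-0.001,"ry":0,"rz":0},{"x":0,"y":0,"z":0.008,"rx":-0.001,"ry":0,"rz":0},{"x":0,"y":0,"z":0,"rx":0,"ry":0,"rz":0}])

```text
time: 17.45
ee_pos: [0.4903, 0.1875, 0.1158]
ee_rot: [3.137, 0.003, 1.425]
ft_force: [-0.8, -1.1, -0.6]
width: 0.044
```

Run:
```python
from plan1 import *
R=down(81.6); p=np.array([.490,.1885,.115]); show(p,R,2)
im=read_camera("scene"); crop("",im,240,100,360,190,6,"pics/s9.png")
```

```text
17.45 [-0.469  0.753  0.021  1.981 -0.025  0.406 -0.576] [ 0.    -0.001 -0.    -0.004  0.    -0.002 -0.001] [0.49029143 0.18747357 0.11581499] [-0.85 -1.11 -0.64]
6 shift [-0.0066  0.0183 -0.0057] turn [ 0.0026  0.0732 -0.0086]
8 shift [-0.0037  0.0137  0.0005] turn [ 0.002   0.0549 -0.0064]
2 shift [ 0.0005 -0.0002  0.0004] turn [0.0021 0.0014 0.0005]
```

View pics/s9.png

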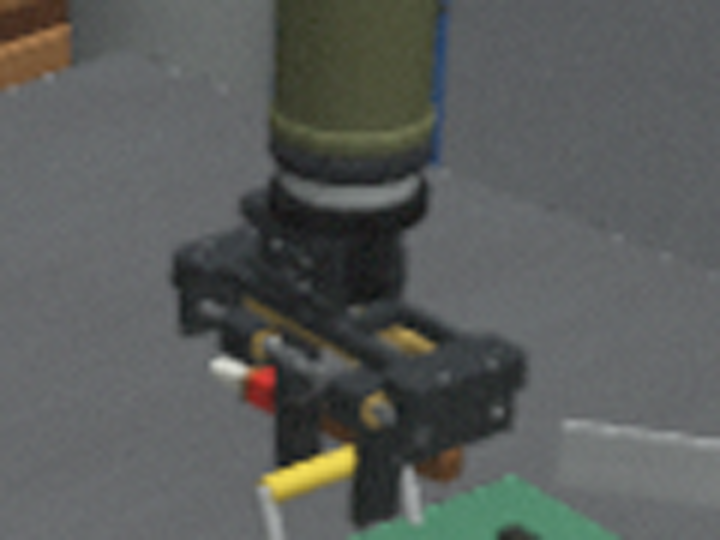

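Fingers straddle the bar around px (297,177); close.

Request:
drive_tool(motion=[{"x":0,"y":0,"z":0,"rx":0,"ry":0,"rz":0},{"x":0,"y":0,"z":0,"rx":0,"ry":0,"rz":0},{"x":0,"y":0,"z":0,"rx":0,"ry":0,"rz":0},{"x":0,"y":0,"z":0,"rx":0,"ry":0,"rz":0},{"x":0,"y":0,"z":0,"rx":0,"ry":0,"rz":0}], jaw=0)

```text
time: 18.0
ee_pos: [0.4891, 0.1881, 0.1171]
ee_rot: [3.139, 0.002, 1.425]
ft_force: [0.8, -0.5, -3.0]
width: 0.0128
```

```bash
cat > arc.py <<'E'
from h import *
H=np.array([.6713,.1608,.09]); ex=np.array([np.cos(np.radians(-8.4)),np.sin(np.radians(-8.4)),0])
def lidang(off=None):
    p,R=pose(); b=p-.017*R.apply([0,0,1]) if off is None else p-R.apply(off)
    v=b-H; a=np.arctan2(v[2],-(v@ex)); r=np.hypot(v[2],v@ex); return a-.229,r,b
if __name__=="__main__":
    a,r,b=lidang(); s=read_state(); print('t',s['time'],'lid',round(a,3),np.degrees(a).round(1),'r',r.round(4),b.round(4),'F',s['ft_force'].round(1),'w',s['width'].round(4))
    p,R=pose(); print(np.degrees(s['ee_rot']).round(1))
E
python3 arc.py
```

```text
Traceback (most recent call last):
  File "arc.py", line 7, in <module>
    a,r,b=lidang(); s=read_state(); print('t',s['time'],'lid',round(a,3),np.degrees(a).round(1),'r',r.round(4),b.round(4),'F',s['ft_force'].round(1),'w',s['width'].round(4))
                                                                                                                                                         ^^^^^^^^^^^^^^^^
AttributeError: 'float' object has no attribute 'round'
```

```bash
cat > arc.py <<'E'
from h import *
import sys
ex=np.array([np.cos(np.radians(-8.4)),np.sin(np.radians(-8.4)),0])
OFF=.0149
B0=np.array([.4891,.1881,.1171+OFF]); H=B0+.180*ex; H[2]=.09
def lidang():
    p,R=pose(); b=p-OFF*R.apply([0,0,1]); v=b-H
    return np.arctan2(v[2],-(v@ex))-.229, np.hypot(v[2],v@ex), b
if __name__=="__main__":
    a,r,b=lidang(); s=read_state(); print('t',s['time'],'lid',round(a,3),np.degrees(a).round(1),'r',round(r,4),'F',s['ft_force'].round(1),'w',round(s['width'],4), np.degrees(s['ee_rot']).round(1))
    if len(sys.argv)>1:
        st=[float(x) for x in sys.argv[1:]]  # targets of theta in sequence
        p,R=pose(); R1=down(81.6); prev=b
        for t in st:
            al=t+.229; nb=H+.185*(-np.cos(al)*ex+np.sin(al)*np.array([0,0,1])); nb+= (b-H)@np.cross([0,0,1],ex)*np.cross([0,0,1],ex)*0
            d=R.inv().apply(nb-prev); print(t,'y',d[1].round(4),'z',d[2].round(4)); prev=nb
        print('rot err tool',(R.inv()*R1).as_rotvec().round(3))
E
python3 arc.py .04 .1 .16 .22 .28 .34 .4
```

```text
t 18.0 lid 0.0 0.0 r 0.1848 F [ 0.8 -0.5 -3. ] w 0.0128 [1.799e+02 1.000e-01 8.170e+01]
0.04 y 0.0017 z -0.0072
0.1 y 0.0033 z -0.0106
0.16 y 0.0039 z -0.0104
0.22 y 0.0045 z -0.0101
0.28 y 0.0051 z -0.0098
0.34 y 0.0057 z -0.0095
0.4 y 0.0063 z -0.0092
rot err tool [0.003 0.002 0.001]
```

Request:
drive_tool(motion=[{"x":0,"y":0.0015,"z":-0.007,"rx":0,"ry":0,"rz":0},{"x":0,"y":0.0033,"z":-0.0105,"rx":0,"ry":0,"rz":0},{"x":0,"y":0.004,"z":-0.0105,"rx":0,"ry":0,"rz":0},{"x":0,"y":0.0045,"z":-0.01,"rx":0,"ry":0,"rz":0}])

```text
time: 18.4
ee_pos: [0.5017, 0.1861, 0.1551]
ee_rot: [-3.14, 0.004, 1.426]
ft_force: [1.1, 0.6, -9.1]
width: 0.0131
```

```bash
python3 arc.py .25 .3 .35 .4 .45 .5
python3 - <<'E'
from h import *
im=read_camera("scene"); crop("",im,220,80,420,230,4,"pics/s10.png")
print([(d['at'],d['conf']) for d in mark_of("lid_handle","scene")])
E
```

```text
t 18.4 lid 0.217 12.5 r 0.1853 F [ 1.1  0.6 -9.1] w 0.0131 [-179.9    0.2   81.7]
0.25 y 0.003 z -0.0053
0.3 y 0.0045 z -0.0081
0.35 y 0.0049 z -0.0079
0.4 y 0.0052 z -0.0076
0.45 y 0.0056 z -0.0073
0.5 y 0.006 z -0.0071
rot err tool [-0.001  0.004  0.001]
[([298.8, 169.0], 0.68), ([118.5, 367.7], 0.5)]
```

View pics/s10.png

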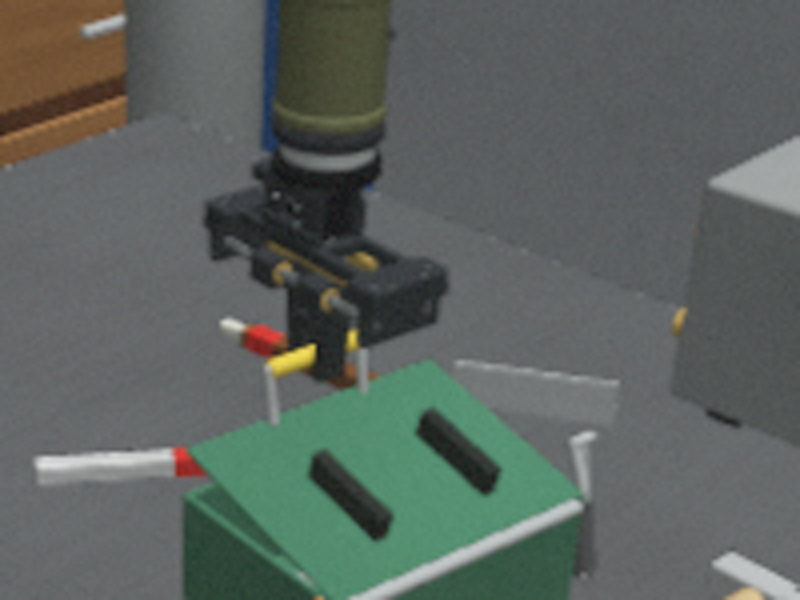

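Request:
drive_tool(motion=[{"x":0,"y":0.0035,"z":-0.0065,"rx":0,"ry":0,"rz":0},{"x":0,"y":0.0045,"z":-0.008,"rx":0,"ry":0,"rz":0},{"x":0,"y":0.005,"z":-0.008,"rx":0,"ry":0,"rz":0},{"x":0,"y":0.0052,"z":-0.0076,"rx":0,"ry":0,"rz":0},{"x":0,"y":0.0056,"z":-0.0073,"rx":0,"ry":0,"rz":0},{"x":0,"y":0.006,"z":-0.007,"rx":0,"ry":0,"rz":0}])

```text
time: 19.1
ee_pos: [0.5314, 0.1816, 0.2022]
ee_rot: [-3.137, 0.005, 1.426]
ft_force: [-0.5, 1.8, -7.1]
width: 0.0131
```

```bash
python3 arc.py .54 .58 .62 .66 .7 .74 .78 .82
```

```text
t 19.1 lid 0.519 29.7 r 0.187 F [-0.5  1.8 -7.1] w 0.0131 [-179.7    0.3   81.7]
0.54 y 0.0042 z -0.0015
0.58 y 0.0052 z -0.0052
0.62 y 0.0054 z -0.005
0.66 y 0.0056 z -0.0048
0.7 y 0.0058 z -0.0046
0.74 y 0.006 z -0.0043
0.78 y 0.0062 z -0.0041
0.82 y 0.0063 z -0.0038
rot err tool [-0.005  0.005  0.002]
```

Request:
drive_tool(motion=[{"x":0,"y":0.0045,"z":-0.0035,"rx":0,"ry":0,"rz":0},{"x":0,"y":0.0052,"z":-0.005,"rx":0,"ry":0,"rz":0},{"x":0,"y":0.0054,"z":-0.005,"rx":0,"ry":0,"rz":0},{"x":0,"y":0.0056,"z":-0.0048,"rx":0,"ry":0,"rz":0},{"x":0,"y":0.0058,"z":-0.0046,"rx":0,"ry":0,"rz":0},{"x":0,"y":0.006,"z":-0.0043,"rx":0,"ry":0,"rz":0}])

```text
time: 19.7
ee_pos: [0.5639, 0.1767, 0.2324]
ee_rot: [-3.132, 0.006, 1.426]
ft_force: [-3.4, 1.5, -1.2]
width: 0.0126
```

```bash
python3 arc.py .78 .82 .86 .9 .94 .98 1.02 1.06
python3 - <<'E'
from h import *
im=read_camera("scene"); crop("",im,220,80,420,230,4,"pics/s11.png")
im=read_camera("top"); crop("",im,165,110,365,260,4,"pics/t11.png")
E
```

```text
t 19.7 lid 0.757 43.3 r 0.1887 F [-3.4  1.5 -1.2] w 0.0126 [-179.4    0.3   81.7]
0.78 y 0.0057 z 0.0007
0.82 y 0.0063 z -0.0039
0.86 y 0.0065 z -0.0036
0.9 y 0.0066 z -0.0034
0.94 y 0.0067 z -0.0031
0.98 y 0.0068 z -0.0028
1.02 y 0.0069 z -0.0025
1.06 y 0.007 z -0.0023
rot err tool [-0.01   0.006  0.002]
```

View pics/s11.png

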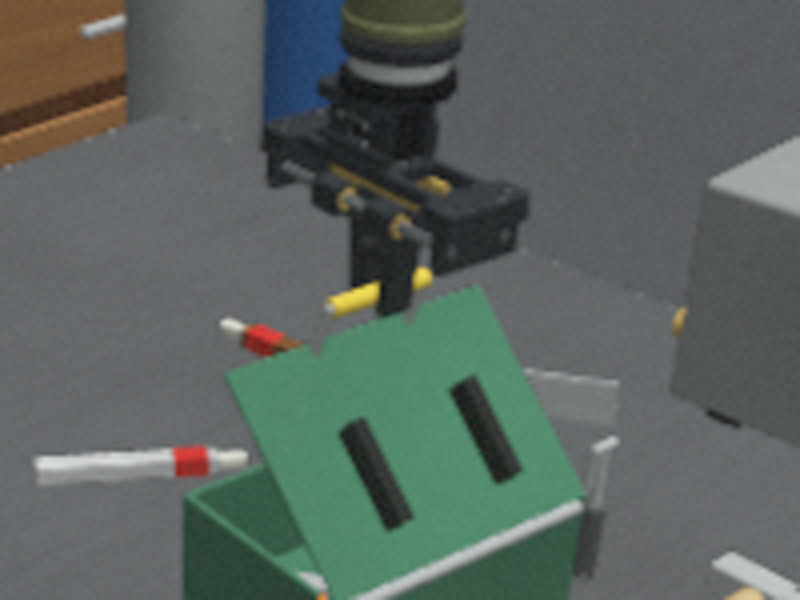

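View pics/t11.png

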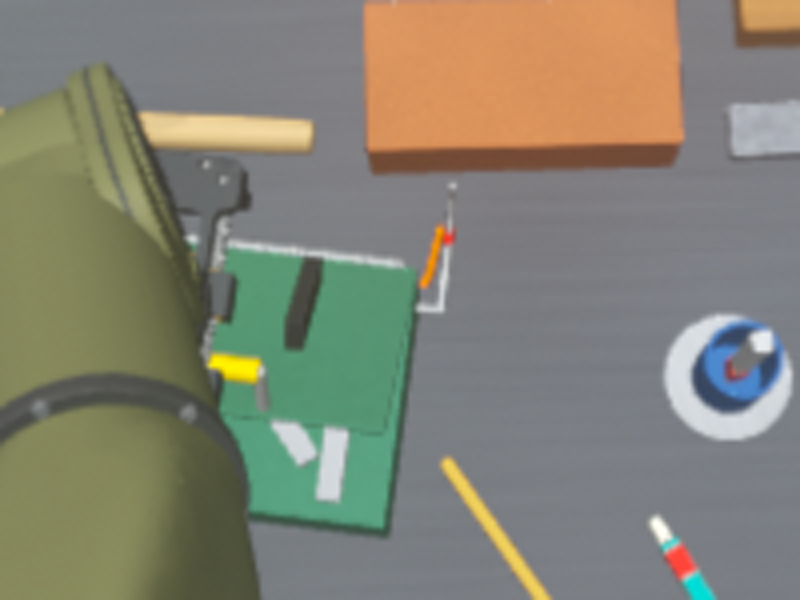

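Request:
drive_tool(motion=[{"x":0,"y":0.006,"z":-0.002,"rx":0,"ry":0,"rz":0},{"x":0,"y":0.0063,"z":-0.002,"rx":0,"ry":0,"rz":0},{"x":0,"y":0.0065,"z":-0.0025,"rx":0,"ry":0,"rz":0},{"x":0,"y":0.0066,"z":-0.0025,"rx":0,"ry":0,"rz":0},{"x":0,"y":0.0067,"z":-0.0025,"rx":0,"ry":0,"rz":0}])

```text
time: 20.3
ee_pos: [0.591, 0.1725, 0.2478]
ee_rot: [-3.122, 0.007, 1.428]
ft_force: [-3.0, -0.0, 3.2]
width: 0.0129
```

```bash
python3 arc.py .98 1.02 1.06 1.1
python3 - <<'E'
from h import *
im=read_camera("scene"); crop("",im,220,80,420,230,4,"pics/s12.png")
E
```

```text
t 20.3 lid 0.924 52.9 r 0.1889 F [-3.  -0.   3.2] w 0.0129 [-178.9    0.4   81.8]
0.98 y 0.0111 z -0.0006
1.02 y 0.0069 z -0.0026
1.06 y 0.007 z -0.0023
1.1 y 0.0071 z -0.0021
rot err tool [-0.02   0.007  0.004]
```

View pics/s12.png

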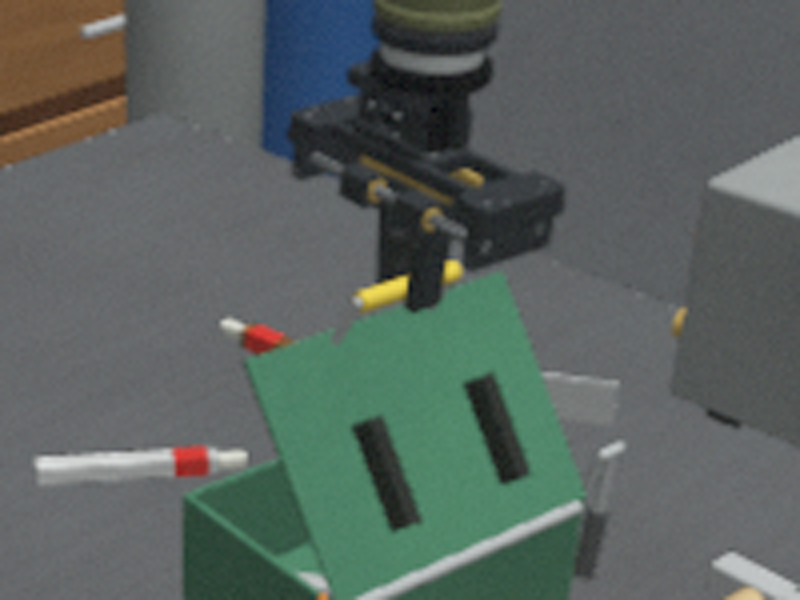

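```bash
cat > vis.py <<'E'
from arc import *
def vis(pl,pr,o,s=4,Hc=np.array([.6703,.1610,.09])):
    ey=np.cross([0,0,1],ex)
    f=lambda v:np.concatenate([proj("scene",Hc+sy*.115*ey+.170*(-np.cos(v[0])*ex+np.sin(v[0])*np.array([0,0,1]))+.005*(np.sin(v[0])*ex+np.cos(v[0])*np.array([0,0,1])))-(np.array(o)+(np.array(c)+.5)/s-.5) for sy,c in((-1,pl),(1,pr))])
    r=least_squares(f,[.8]); print('vis',r.x,np.degrees(r.x),r.fun.round(1))
E
python3 - <<'E'
from vis import *
vis((190,413),(422,318),(220,100))  # shut
vis((226,375),(478,288),(220,80))   # s11
vis((247,362),(503,274),(220,80))   # s12
E
```

```text
vis [-0.00672119] [-0.38509579] [-0.9 -0.2  1.3  0.3]
vis [0.71648729] [41.05169779] [0.3 1.  0.8 0.4]
vis [0.88576451] [50.75056785] [0.1 0.9 0.5 0.4]
```

Request:
drive_tool(motion=[{"x":0,"y":0.0068,"z":-0.001,"rx":-0.003,"ry":0,"rz":0},{"x":0,"y":0.007,"z":-0.0015,"rx":-0.003,"ry":0,"rz":0},{"x":0,"y":0.007,"z":-0.0015,"rx":-0.003,"ry":0,"rz":0},{"x":0,"y":0.007,"z":-0.0015,"rx":-0.003,"ry":0,"rz":0},{"x":0,"y":0.007,"z":-0.0015,"rx":-0.003,"ry":0,"rz":0},{"x":0,"y":0,"z":0,"rx":0,"ry":0,"rz":0}])

```text
time: 20.95
ee_pos: [0.6341, 0.1659, 0.2597]
ee_rot: [3.131, 0.004, 1.426]
ft_force: [0.2, 0.1, 2.8]
width: 0.013
```

```bash
python3 arc.py 1.06 1.1
python3 - <<'E'
from h import *
im=read_camera("scene"); crop("",im,220,80,420,230,4,"pics/s13.png")
im=read_camera("top"); crop("",im,165,110,365,260,4,"pics/t13.png")
E
```

```text
t 20.95 lid 1.163 66.6 r 0.1876 F [0.2 0.1 2.8] w 0.013 [179.4   0.3  81.7]
1.06 y -0.0181 z 0.0067
1.1 y 0.0072 z -0.0018
rot err tool [0.01  0.004 0.002]
```

View pics/s13.png

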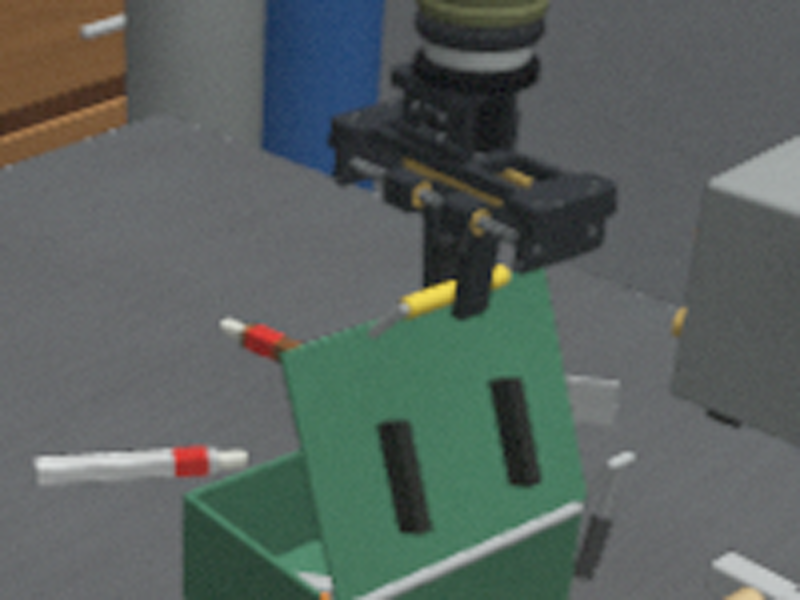

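View pics/t13.png

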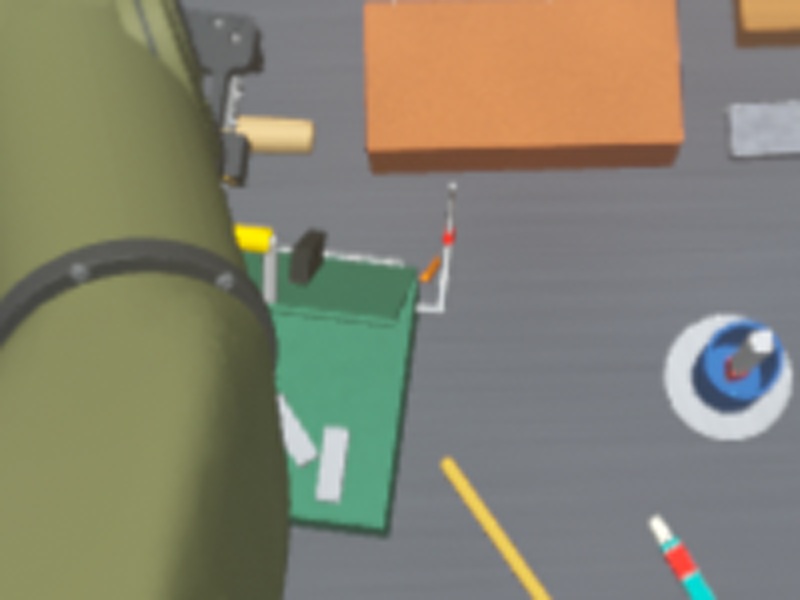

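```bash
python3 -c "
from vis import *
vis((285,352),(548,273),(220,80))"; python3 arc.py 1.12 1.08 1.04 1.0 .96 .92 .88 .84 .80 .76 .72
```

```text
vis [1.14599025] [65.66040457] [ 0.1  1.5 -0.2 -1.8]
t 21.05 lid 1.158 66.3 r 0.1877 F [1.1 0.7 1.2] w 0.0135 [179.5   0.3  81.7]
1.12 y -0.0064 z 0.004
1.08 y -0.0072 z 0.0017
1.04 y -0.0071 z 0.002
1.0 y -0.007 z 0.0023
0.96 y -0.0069 z 0.0026
0.92 y -0.0068 z 0.0028
0.88 y -0.0067 z 0.0031
0.84 y -0.0066 z 0.0034
0.8 y -0.0064 z 0.0036
0.76 y -0.0063 z 0.0039
0.72 y -0.0061 z 0.0041
rot err tool [0.009 0.005 0.002]
```

Request:
drive_tool(motion=[{"x":0,"y":-0.004,"z":0.0015,"rx":0,"ry":0,"rz":0},{"x":0,"y":-0.0055,"z":0.0015,"rx":0,"ry":0,"rz":0},{"x":0,"y":-0.0055,"z":0.0015,"rx":0,"ry":0,"rz":0},{"x":0,"y":-0.0055,"z":0.002,"rx":0,"ry":0,"rz":0},{"x":0,"y":-0.0055,"z":0.002,"rx":0,"ry":0,"rz":0},{"x":0,"y":-0.0055,"z":0.002,"rx":0,"ry":0,"rz":0},{"x":0,"y":-0.0055,"z":0.002,"rx":0,"ry":0,"rz":0}])

```text
time: 21.75
ee_pos: [0.6011, 0.1709, 0.2496]
ee_rot: [3.115, 0.001, 1.425]
ft_force: [2.2, 0.3, 4.8]
width: 0.0128
```

```bash
python3 arc.py .9 .87 .84 .81 .78 .75 .72
```

```text
t 21.75 lid 0.975 55.8 r 0.187 F [2.2 0.3 4.8] w 0.0128 [178.5   0.   81.7]
0.9 y -0.0122 z 0.007
0.87 y -0.005 z 0.0023
0.84 y -0.005 z 0.0025
0.81 y -0.0049 z 0.0026
0.78 y -0.0048 z 0.0028
0.75 y -0.0047 z 0.0029
0.72 y -0.0046 z 0.003
rot err tool [0.027 0.001 0.001]
```

Request:
drive_tool(motion=[{"x":0,"y":-0.005,"z":0.002,"rx":0.003,"ry":0,"rz":0},{"x":0,"y":-0.005,"z":0.0023,"rx":0.003,"ry":0,"rz":0},{"x":0,"y":-0.005,"z":0.0025,"rx":0.003,"ry":0,"rz":0},{"x":0,"y":-0.005,"z":0.0026,"rx":0.003,"ry":0,"rz":0},{"x":0,"y":-0.005,"z":0.0028,"rx":0.003,"ry":0,"rz":0},{"x":0,"y":-0.005,"z":0.003,"rx":0.003,"ry":0,"rz":0},{"x":0,"y":0,"z":0,"rx":0,"ry":0,"rz":0}])

```text
time: 22.45
ee_pos: [0.5649, 0.1765, 0.2302]
ee_rot: [-3.141, 0.002, 1.427]
ft_force: [0.1, 0.9, -0.5]
width: 0.0133
```

```bash
python3 arc.py .75 .72
python3 - <<'E'
from h import *
im=read_camera("scene"); crop("",im,220,80,420,230,4,"pics/s14.png")
E
```

```text
t 22.45 lid 0.754 43.2 r 0.1863 F [ 0.1  0.9 -0.5] w 0.0133 [-1.80e+02  1.00e-01  8.18e+01]
0.75 y 0.0001 z 0.0015
0.72 y -0.0046 z 0.0032
rot err tool [-0.001  0.002  0.003]
```

View pics/s14.png

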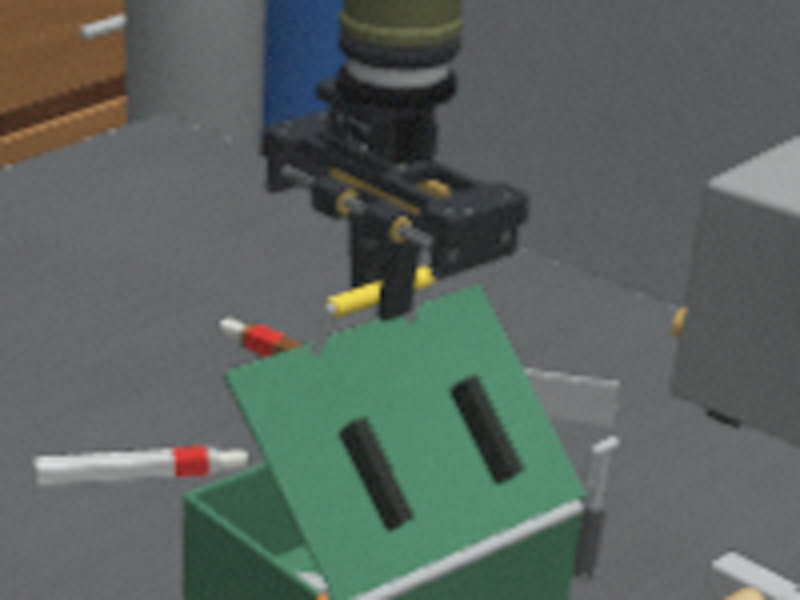

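Request:
drive_tool(motion=[{"x":0,"y":-0.003,"z":0.002,"rx":0,"ry":0,"rz":0},{"x":0,"y":-0.0028,"z":0.002,"rx":0,"ry":0,"rz":0},{"x":0,"y":0,"z":0,"rx":0,"ry":0,"rz":0},{"x":0,"y":0,"z":0,"rx":0,"ry":0,"rz":0},{"x":0,"y":0,"z":0,"rx":0,"ry":0,"rz":0}])

```text
time: 23.0
ee_pos: [0.5584, 0.1775, 0.2255]
ee_rot: [-3.14, 0.003, 1.427]
ft_force: [0.5, 0.9, -1.1]
width: 0.0133
```

```bash
python3 arc.py
python3 - <<'E'
from vis import *
p,R=pose(); d=(p-np.array([.4891,.1881,.1171]))@ex; print('arm horiz',np.degrees(np.arccos((.18-d)/.185)-.229))
im=read_camera("scene"); crop("",im,270,140,370,215,8,"pics/s15.png")
im=read_camera("top"); crop("",im,165,130,365,280,4,"pics/t15.png")
cv2.imwrite("pics/full15.png",read_camera("scene"))
# lid pointer/pin etc: expected corner at 38,40,42
for t in (38,40,42): 
    v=np.radians(t); ey=np.cross([0,0,1],ex); Hc=np.array([.6703,.1610,.09])
    print(t,[((proj("scene",Hc+sy*.115*ey+.170*(-np.cos(v)*ex+np.sin(v)*np.array([0,0,1]))+.005*(np.sin(v)*ex+np.cos(v)*np.array([0,0,1])))-(270,140)+.5)*8-.5).round(0) for sy in(-1,1)])
E
```

```text
t 23.0 lid 0.711 40.7 r 0.1863 F [ 0.5  0.9 -1.1] w 0.0133 [-179.9    0.2   81.8]
arm horiz 40.43317756693897
38 [array([ 43., 290.]), array([550., 110.])]
40 [array([ 51., 282.]), array([559., 103.])]
42 [array([ 58., 275.]), array([568.,  96.])]
```

View pics/s15.png

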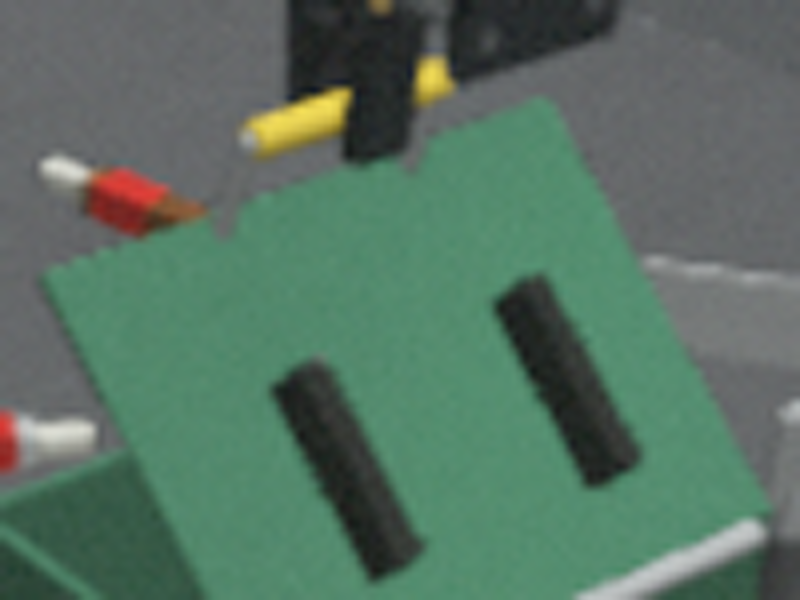

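View pics/t15.png

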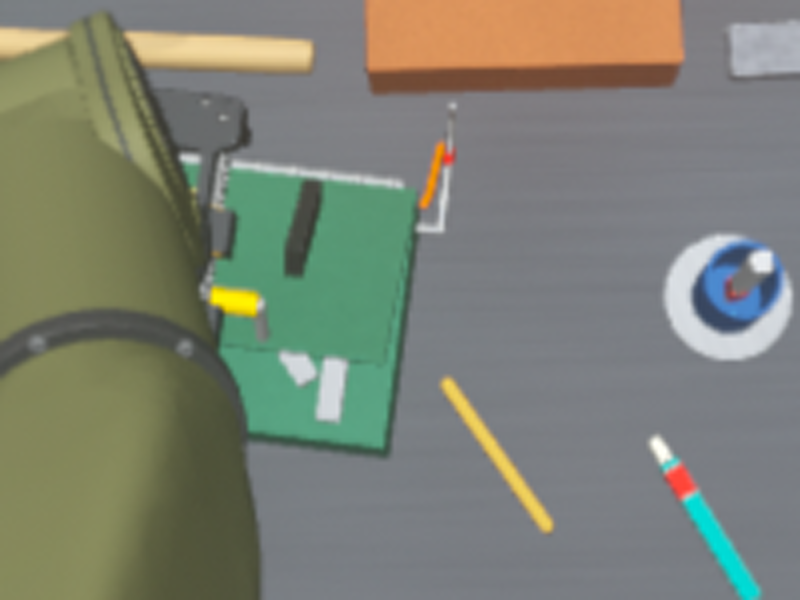

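View pics/full15.png

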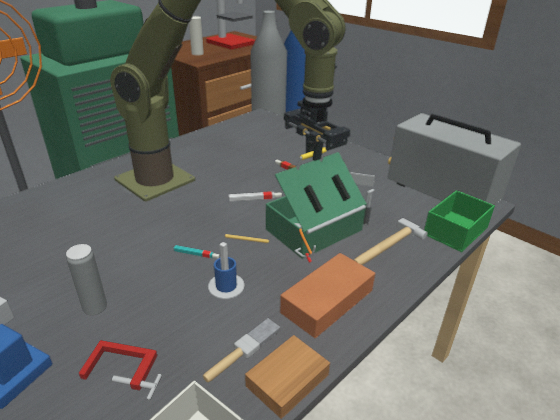

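```bash
python3 arc.py; python3 -c "
from bench import *
print(finish_job())"
```

```text
t 23.15 lid 0.711 40.8 r 0.1863 F [ 0.6  0.9 -0.5] w 0.0132 [-179.9    0.2   81.8]
the job is handed in; nothing more can be done
None
```

I finished both parts in order and handed the job in at about 23 s. The marker stands upright in the blue cup. The lid is open at about 40°, with the gripper still holding the handle.

**Marker:** I lifted it off the lid and stood it in the cup white tip down. The last top and scene pictures both show it still upright in the cup.

**Lid:** I raised it in small steps to about 66°, measured from the camera and the arm position. That is about 16° past the balance point and short of the stop. I then eased it back and held it.
- **Final angle:** the arm position gives 40.4–40.8°. The lid corners in the camera picture fit 38–42°, so about 40°.
- **Speed:** I did not measure the lid's speed directly. The rows I gave never asked for more than about 0.6 rad/s, well below the 3 rad/s limit.
- **Grip:** at hand-in the jaws read 13.2 mm on the 14 mm bar, with forces around 1 N and the lid steady.

**Check that disagreed:** while raising the lid, the camera read about 2° lower than the arm position near 41–51°, and about 1° lower at the top. I aimed the final position between the two.

**Bench:** the other things look to be where they started in the last picture. I compared this by eye only and did not measure it.

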